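# Put the swapped fittings back in their own pick trays

## Robot

A 6-joint arm with a two-finger parallel gripper is mounted at the origin on the work surface. World frame = base frame: x ahead of the robot, y to its left, z up, the work surface at z = 0. Lengths are in m, angles in rad, forces in N, time in s.
With the tool pointing down it reaches from about 0.425 to 0.95 m from the base axis. Payload 3.5 kg.
Tool frame: the origin (TCP) lies on the centre line of the jaws, within the pads' length; the fingertips stand 25 mm ahead of it and the grasp point (between the pads) lies 6 mm ahead of it (arm.tips_ahead is the distance from the TCP to the fingertips, in m); z points along the fingers, y is the direction in which the jaws open and shut (so a half turn about z gives the same grasp; the last joint's range is limited). The gripper opens to 85 mm and grips with 20 to 120 N. Pads are 22 mm wide; open, the fingers measure 114 mm over their backs; the gripper's body (76 mm by 85 mm) begins 54 mm behind the grasp point. The pads swing forward as they close: fully open they stand 13 mm farther back than shut.
Start: joints at [1.022, 0.286, 1.577, -0, 1.279, -0.15], TCP at [0.262, 0.622, 0.256] pointing down, gripper open.
Joint ranges: [-2.77, 2.77], [-0.9, 2.22], [0.21, 2.48], [-1.53, 4.67], [0.24, 2.81], [-2.84, 2.84]. Speed limits (rad/s): [2.79, 2.79, 3.14, 3.14, 3.14, 3.14].

## Interface

Orientations are given as a rotation vector (axis times angle).
In Python, from cell import arm, viewer gives the robot as it stands.
- The arm moves only by the tool send_rows, never from a script. Its argument "increments" is a list of rows, each a list of 3 entries, a list of its own where there are three numbers: the turn, a rotation vector about the tool's x, y, z in rad, then the shift along the tool's x, y, z in mm, then the finger opening in mm, from 0 to 85.4. In form: [[[wx, wy, wz], [tx, ty, tz], gripper], ...]. A call has 1 to 10 rows; each row is the pose to reach, as a shift and turn from the pose commanded when the call began, along the tool's axes at that moment; what a row does not reach only later rows make up. A row lasts 1/10 s, in which the tool goes at most 50 mm and 8.59 degrees, less where a joint would pass 70% of its speed; a pose out of reach is approached as far as the arm can. A call with a gripper value outside its range is refused whole. The fingers move at their own pace and stop on an object; "grip_force" is the grip in N (left out, the last holds). Time passes only in rows, so rows that repeat a pose let the fingers close. It gives the time, the measured TCP pose, the force and the opening at its end, in the units of the state.
- arm.read_state(): the state, without advancing time (a new reading comes with each control period).
- viewer.snapshot(name): name is "side" or "top"; returns (picture, depth): 384x512x3 uint8, blue, green, red; 384x512 float32, m along the optical axis (not along the pixel's ray), 0 where there is no reading.
- viewer.camera_info(name): a dict with "K" (3x3 intrinsics, pixels), "pose" (4x4, takes a point from camera to world coordinates). Camera axes: x right, y up, looking along -z (the intrinsics and any distortion apply to the point x, -y, -z); pixel columns grow to the right and rows downward; lengths in m; the calibration is good to about 2 mm. A picture is of the moment at which its call begins. camera_info takes no time and is no camera call.
- arm.job_done(): hands the job in, once; it reports no verdict.
The state is a dict: "t": time; "joint_pos": joint angles; "joint_velocities": joint speeds; "joint_efforts": joint torques, N m; "tool_pos": TCP position; "tcp_rot": TCP orientation; "contact_force": force on the tool from outside, world axes, zero at the start; "torque": the same for the moment, N m; "finger_gap": finger opening in m.
Only numpy, scipy, OpenCV 4.12 (cv2) and the standard library are available. Lean on these libraries where they do the work, as an engineer would, in place of code of your own. Each camera call takes 0.05 s, during which the arm holds its last target.

## Task

The four steel fittings have been put back into the wrong pick trays. Move each one into the blue tray whose card shows its outline, standing upright and flat on the tray floor inside the lips, using the empty grey parking tray to make room on the way. Do not knock over or shift the oil bottle.

Things in the scene. Friction and masses are not known exactly. Their poses are not given: they have to be found in the camera images.
- hexnut_mid (a point): Long hexagonal coupling nut, loose, steel, 0.4 kg: hexagonal prism 41 mm across flats, 60 mm tall, dark bore in its top. Flats face its own +x and -x and every 60 degrees; grip across flats. Belongs in tray_hexnut; fits a tray at any yaw. Point: on its upright axis (z), half-way up, 30 mm above its foot.
- bushing_mid (a point): Round flanged bushing, loose, steel, 0.35 kg: foot flange 46 mm in diameter, 10 mm thick; above it a round body 34 mm in diameter up to 60 mm, dark bore in the top. Grip the body at any yaw. Belongs in tray_bushing; fits a tray at any yaw. Point: on its upright axis (z), half-way up, 30 mm above its foot.
- foot_mid (a point): Square post foot, loose, steel, 0.4 kg: flange 44 x 44 x 10 mm at the bottom, above it a post 30 x 30 mm up to 60 mm, dark hole in the top. Faces look along its own x and y; grip the post. Belongs in tray_foot; fits a tray at any yaw. Point: on its upright axis (z), half-way up, 30 mm above its foot.
- eye_mid (a point): Lifting eye nut, loose, steel, 0.36 kg: round base 44 mm in diameter, 22 mm tall; on it an upright flat ring, 48 mm outside, hole 20 mm, 14 mm thick along its own y, ring centre 44 mm, top 68 mm above the foot. Grip the ring along y at 44 to 50 mm. Belongs in tray_eye; fits a tray at any yaw. Point: on its upright axis (z), half-way up, 34 mm above its foot.
- tray_hexnut: Blue fixed tray, 84 mm square outside, 76 mm inside, floor 3 mm thick, lips 10 mm high. Origin: centre of the square, at the underside, z up. On its +x side a 10 mm high ledge runs on to x = 98 mm; its white card, centred at x = 70 mm, shows the outline from above of the part that belongs here, full size: a dark hexagon 41 mm across flats, white centre.
- tray_bushing: Blue fixed tray, 84 mm square outside, 76 mm inside, floor 3 mm thick, lips 10 mm high. Origin: centre of the square, at the underside, z up. On its +x side a 10 mm high ledge runs on to x = 98 mm; its white card, centred at x = 70 mm, shows the outline from above of the part that belongs here, full size: a dark 46 mm disc, lighter 34 mm disc on it.
- tray_foot: Blue fixed tray, 84 mm square outside, 76 mm inside, floor 3 mm thick, lips 10 mm high. Origin: centre of the square, at the underside, z up. On its +x side a 10 mm high ledge runs on to x = 98 mm; its white card, centred at x = 70 mm, shows the outline from above of the part that belongs here, full size: a dark 44 mm square, lighter 30 mm square on it.
- tray_eye: Blue fixed tray, 84 mm square outside, 76 mm inside, floor 3 mm thick, lips 10 mm high. Origin: centre of the square, at the underside, z up. On its +x side a 10 mm high ledge runs on to x = 98 mm; its white card, centred at x = 70 mm, shows the outline from above of the part that belongs here, full size: a dark 44 mm disc, lighter bar 14 x 48 mm across it.
- parking: Grey plastic parking tray without ledge or card, empty at the start, fixed: 84 x 84 mm outside, 76 x 76 mm inside, floor 3 mm thick, lips 10 mm high all round. Origin: centre, at the underside.
- oil_mid (a point): Bystander: white plastic oil bottle with a black cap, loose, upright, 56 mm in diameter, 100 mm tall, beside the right-hand (-y) end of the row of trays. This point: on its axis, 50 mm above the bench.
Mind the look-alikes: they are no part of the job. Leave any purple look-alike of the part that bears eye_mid alone.

How it is judged:
By the outcome, as a careful person would: the job done as asked, in the order asked, and still so for the second after the job is handed in, with the robot touching nothing.
It also fails if it takes over 147 s, if anything falls off the work surface, if the arm or the gripper's body presses on something with over 40 N, if the wrist force passes 120 N, or if a joint passes its speed limit or range.

## Working session

There is one attempt and no reset: what is moved stays moved. The work goes in short steps, Python scripts to look and compute and a tool call to move; the robot and the scene stay as the last step left them, time stands still between calls to the robot, and variables do not carry over. Pictures are saved under pics/ and viewed, and the job is handed in when it is done.

Besides the shell and the picture viewer there is one more tool, called after "Emit:" as name(argument=value, ...) on one line, values as JSON. send_rows: Moves the arm, as the interface text tells. Its arguments: {"type":"object","properties":{"increments":{"type":"array"},"grip_force":{"type":"number"}},"required":["increments"]}

```bash
mkdir -p pics; ls
python3 - <<'E'
from cell import arm, viewer
import cv2,numpy as np
print(arm.read_state()); print(arm.tips_ahead)
for n in ("top","side"):
    p,d=viewer.snapshot(n); cv2.imwrite(f"pics/{n}0.png",p); np.save(f"{n}0.npy",d)
    print(n,viewer.camera_info(n))
E
```

```text
pics
{'t': 0.0, 'joint_pos': array([ 1.02194510e+00,  2.87186417e-01,  1.57819015e+00, -2.02705952e-05,
        1.27861249e+00, -1.50001992e-01]), 'joint_velocities': array([ 0.00089042, -0.0003946 ,  0.0002613 ,  0.001287  , -0.00052685,
        0.00014247]), 'joint_efforts': array([ 1.95741100e-03, -4.05967355e+01, -2.92635298e+01, -6.37658195e-05,
        5.83316025e-03,  8.45316777e-06]), 'tool_pos': array([0.26179936, 0.62150353, 0.25492616]), 'tcp_rot': array([-0.62219808, -3.07854213,  0.00354632]), 'contact_force': array([0.59152691, 0.51610698, 0.05705161]), 'torque': array([-0.05754124,  0.03851455,  0.02720368]), 'finger_gap': 0.08534519260013121}
0.025
top {'K': array([[495.37204419,   0.        , 260.33896043],
       [  0.        , 495.37204419, 192.58502681],
       [  0.        ,   0.        ,   1.        ]]), 'pose': array([[-0.01820962,  0.98928081, -0.14488575,  0.32181008],
       [-0.99960214, -0.01489138,  0.02395418, -0.05113508],
       [ 0.02153986,  0.1452643 ,  0.98915839,  1.27946836],
       [ 0.        ,  0.        ,  0.        ,  1.        ]])}
side {'K': array([[482.66404949,   0.        , 252.90424449],
       [  0.        , 482.66404949, 197.1985682 ],
       [  0.        ,   0.        ,   1.        ]]), 'pose': array([[ 0.76256732,  0.4400811 , -0.47415157, -0.10828774],
       [-0.6466394 ,  0.53969864, -0.53905738, -0.74296565],
       [ 0.01866999,  0.71767263,  0.69613033,  0.94652278],
       [ 0.        ,  0.        ,  0.        ,  1.        ]])}
```

View pics/top0.png

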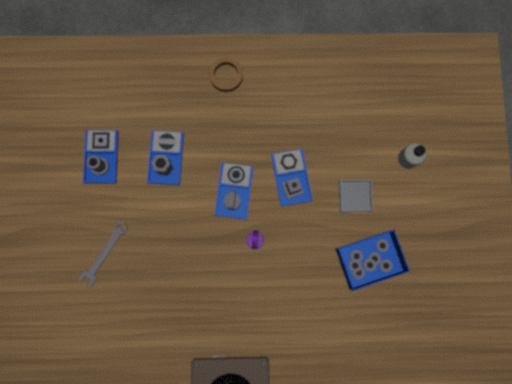

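View pics/side0.png

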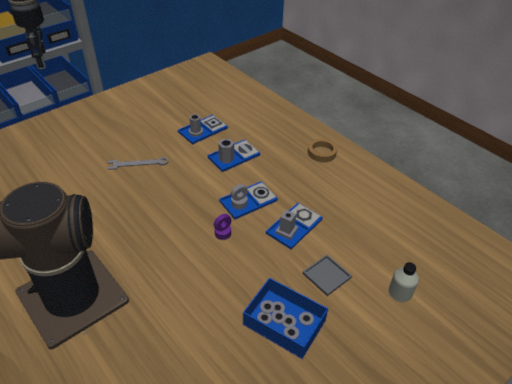

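```bash
cat > h.py <<'E'
import numpy as np,cv2
from cell import arm, viewer
def px2w(n,u,v,z=None,d=None):
    i=viewer.camera_info(n);K,P=i["K"],i["pose"]
    r=np.array([(u-K[0,2])/K[0,0],-(v-K[1,2])/K[1,1],-1.])
    w=P[:3,:3]@r; o=P[:3,3]
    s=(z-o[2])/w[2] if z is not None else d
    return o+s*w
def w2px(n,p):
    i=viewer.camera_info(n);K,P=i["K"],i["pose"]
    c=P[:3,:3].T@(np.array(p)-P[:3,3]); s=-c[2]
    return np.array([K[0,0]*c[0]/s+K[0,2],-K[1,1]*c[1]/s+K[1,2]])
def cloud(n,d):
    i=viewer.camera_info(n);K,P=i["K"],i["pose"]
    v,u=np.mgrid[:384,:512]
    c=np.stack([(u-K[0,2])/K[0,0]*d,-(v-K[1,2])/K[1,1]*d,-d],-1)
    return c@P[:3,:3].T+P[:3,3]
def crop(p,x0,y0,x1,y1,s,f):
    cv2.imwrite(f,cv2.resize(p[y0:y1,x0:x1],None,fx=s,fy=s,interpolation=cv2.INTER_CUBIC))
E
python3 - <<'E'
from h import *
p=cv2.imread("pics/top0.png"); crop(p,75,120,205,200,6,"pics/ta.png"); crop(p,205,140,325,225,6,"pics/tb.png")
p=cv2.imread("pics/side0.png"); crop(p,170,100,330,250,4,"pics/sa.png")
for n in("top","side"):
    d=np.load(n+"0.npy");c=cloud(n,d)
    print(n,(d==0).sum(),c[300,150],c[300,120],c[100,350])
E
```

```text
top 767 [0.24004367 0.20066482 0.00073403] [ 0.24113107  0.27732483 -0.00547563] [ 7.57851538e-01 -3.28480652e-01 -1.42602819e-04]
side 768 [ 0.1330574  -0.12035614  0.00152079] [ 0.07747464 -0.08667765  0.01562531] [ 2.10478335  0.8566614  -0.74639685]
```

View pics/ta.png

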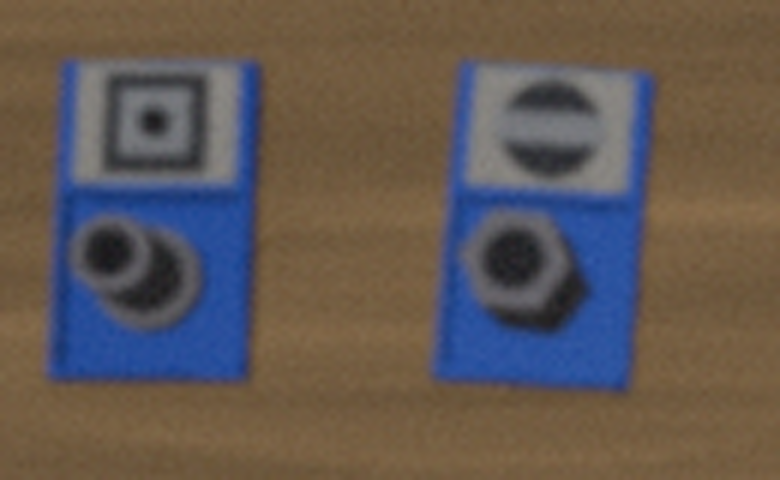

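View pics/tb.png

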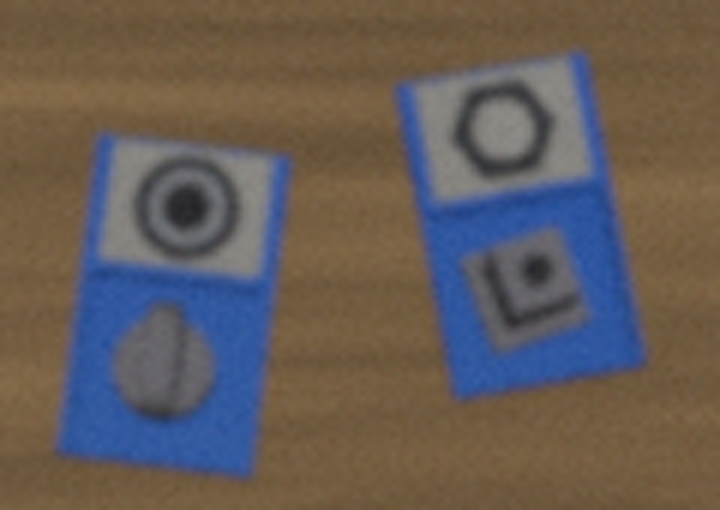

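View pics/sa.png

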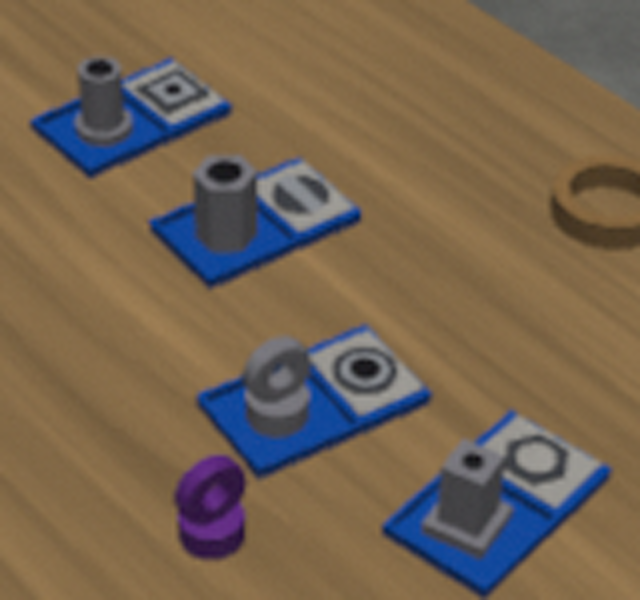

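Run:
```python
from h import *
p=cv2.imread("pics/top0.png"); crop(p,330,130,440,220,7,"pics/tc.png")
np.set_printoptions(precision=4,suppress=True)
def T(x,y,ox,oy,z): return px2w("top",(x+.5)/6-.5+ox,(y+.5)/6-.5+oy,z)
def S(x,y,z): return px2w("side",(x+.5)/4-.5+170,(y+.5)/4-.5+100,z)
a=(75,120);b=(205,140)
# parts
print("bush top",T(107,252,*a,.063),"flange",T(148,278,*a,.013),"side top",S(99,68,.063))
print("hex",T(513,257,*a,.063),S(225,172,.063))
print("eye base",T(163,365,*b,.025))
print("foot",T(538,268,*b,.063),"flange c",T(527,290,*b,.013),S(473,461,.063))
for n,o,card,cs,sc in (("A",a,(155,122),[(50,380),(247,380),(260,63),(65,60)],(174,90)),("B",a,(550,128),[(433,380),(628,390),(655,72),(462,62)],(301,195)),("C",b,(187,207),[(58,452),(250,475),(290,155),(100,133)],(365,370)),("D",b,(504,130),[(457,398),(645,362),(585,53),(398,82)],(536,459))):
    C=np.array([T(*c,*o,.010) for c in cs]); 
    x=(C[2]+C[3]-C[0]-C[1]); L=np.linalg.norm(x)/2; x/=np.linalg.norm(x)
    W=np.linalg.norm(C[1]-C[0])
    near=(C[0]+C[1])/2
    cd=T(*card,*o,.010)
    print(n,"L,W",L,W,"yaw",np.degrees(np.arctan2(x[1],x[0])),"near+42",near+.042*x,"card-70",cd-.07*x,"card side",S(*sc,.010)-.07*x)
```

```text
bush top [0.5842 0.3357 0.063 ] flange [0.5833 0.3337 0.013 ] side top [0.5867 0.3375 0.063 ]
hex [0.5798 0.1681 0.063 ] [0.5819 0.1696 0.063 ]
eye base [ 0.4865 -0.0082  0.025 ]
foot [ 0.5197 -0.1655  0.063 ] flange c [ 0.5183 -0.1652  0.013 ] [ 0.5206 -0.1641  0.063 ]
A L,W 0.14103873465506725 0.08412914687472033 yaw -0.8228503607545873 near+42 [0.5812 0.3325 0.01  ] card-70 [0.5831 0.3346 0.01  ] card side [0.5884 0.3388 0.01  ]
B L,W 0.14142647124430008 0.08394298456416589 yaw -4.368225057748639 near+42 [0.5765 0.1663 0.01  ] card-70 [0.5785 0.1675 0.01  ] card side [0.5815 0.1697 0.01  ]
C L,W 0.14051590312656181 0.08277399788010856 yaw -7.82420888538709 near+42 [ 0.4876 -0.0091  0.01  ] card-70 [ 0.488  -0.0092  0.01  ] card side [ 0.491  -0.0068  0.01  ]
D L,W 0.13994582106787398 0.08290144946260862 yaw 9.095444345049943 near+42 [ 0.5208 -0.1682  0.01  ] card-70 [ 0.5204 -0.1684  0.01  ] card side [ 0.5235 -0.166   0.01  ]
```

View pics/tc.png

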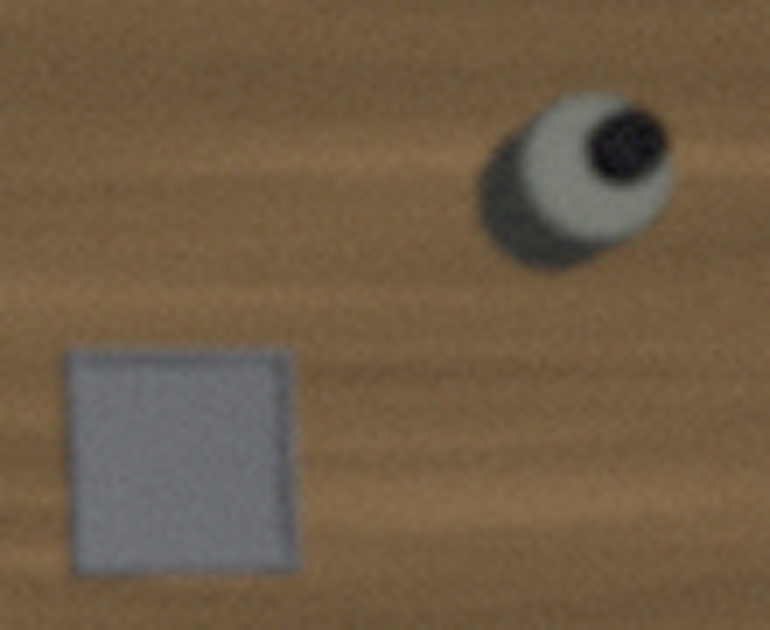

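Run:
```python
from h import *
np.set_printoptions(precision=4,suppress=True)
p=cv2.imread("pics/top0.png")
ims=[]
for (x,y) in ((160,165),(232,200),(293,185)):
    c=p[y-18:y+18,x-16:x+16]; c=cv2.convertScaleAbs(c,alpha=1.6); ims.append(cv2.resize(c,None,fx=8,fy=8,interpolation=cv2.INTER_CUBIC))
cv2.imwrite("pics/yaw.png",np.hstack(ims))
s=cv2.imread("pics/side0.png"); ims=[]
for (x,y) in ((227,150),(238,196),(288,222)):
    c=s[y-18:y+18,x-16:x+16]; c=cv2.convertScaleAbs(c,alpha=1.4); ims.append(cv2.resize(c,None,fx=8,fy=8,interpolation=cv2.INTER_CUBIC))
cv2.imwrite("pics/yaws.png",np.hstack(ims))
for n in("top","side"):
  c=cloud(n,np.load(n+"0.npy"))
  for nm,q,zm in (("bush",(.585,.335),.05),("hex",(.58,.169),.05),("eye",(.488,-.008),.045),("foot",(.52,-.165),.05)):
    m=(np.hypot(c[...,0]-q[0],c[...,1]-q[1])<.04)&(c[...,2]>zm)&(c[...,2]<.09)
    a=c[m]; w,v=np.linalg.eigh(np.cov(a[:,:2].T))
    r=cv2.minAreaRect(a[:,:2].astype(np.float32)*1000)
    print(n,nm,m.sum(),a.mean(0),a[:,2].max(),"main",np.degrees(np.arctan2(v[1,1],v[0,1])),np.sqrt(w),r)
def T(x,y,z): return px2w("top",(x+.5)/7-.5+330,(y+.5)/7-.5+130,z)
for q in((66,348),(295,348),(300,573),(76,573)): print(T(*q,.01))
print("bottle",T(595,168,.085), T(628,145,.1))
m=lambda u,v:px2w("top",u,v,.06)
print("purple",px2w("top",255,240,.05))
```

```text
top bush 160 [0.5831 0.3328 0.0622] 0.06902305148015131 main 61.43315387283753 [0.0086 0.0089] ((584.0404052734375, 333.9470520019531), (32.29814147949219, 33.04673767089844), 44.28632354736328)
top hex 252 [0.5782 0.1665 0.0623] 0.0698974838986175 main -150.0574411663018 [0.011  0.0115] ((578.759765625, 166.14027404785156), (44.64244079589844, 41.859413146972656), 85.35122680664062)
top eye 113 [ 0.4845 -0.0087  0.0646] 0.07542375975803295 main 171.01193563564172 [0.0043 0.0135] ((486.1423645019531, -8.731851577758789), (14.051626205444336, 46.76717758178711), 81.5395278930664)
top foot 159 [ 0.5182 -0.1645  0.0623] 0.06868269427888563 main 139.90620147586722 [0.009  0.0091] ((519.0628051757812, -165.0094757080078), (30.800344467163086, 30.89011001586914), 18.791513442993164)
side bush 91 [0.58   0.3291 0.062 ] 0.06888338204234223 main -138.27814492823725 [0.0089 0.0097] ((582.4425048828125, 331.23480224609375), (36.10615539550781, 34.29336929321289), 80.68749237060547)
side hex 168 [0.5744 0.162  0.0624] 0.06956900689153112 main -137.10622801757293 [0.0118 0.0125] ((576.7892456054688, 166.00155639648438), (46.775550842285156, 42.28310775756836), 25.14183807373047)
side eye 137 [ 0.4804 -0.0121  0.0622] 0.07650823424304432 main 166.94102581216728 [0.0041 0.0135] ((484.1712951660156, -10.416532516479492), (16.71612548828125, 47.38941192626953), 80.25897216796875)
side foot 166 [ 0.5145 -0.1686  0.062 ] 0.06895413503762671 main -176.24497298520018 [0.0094 0.0102] ((516.896240234375, -165.98178100585938), (35.213748931884766, 32.27896499633789), 23.09526252746582)
[ 0.5397 -0.2879  0.01  ]
[ 0.5385 -0.3737  0.01  ]
[ 0.4541 -0.3712  0.01  ]
[ 0.4554 -0.2881  0.01  ]
bottle [ 0.5889 -0.4649  0.085 ] [ 0.5936 -0.4719  0.1   ]
purple [ 0.3836 -0.0655  0.05  ]
```

View pics/yaw.png

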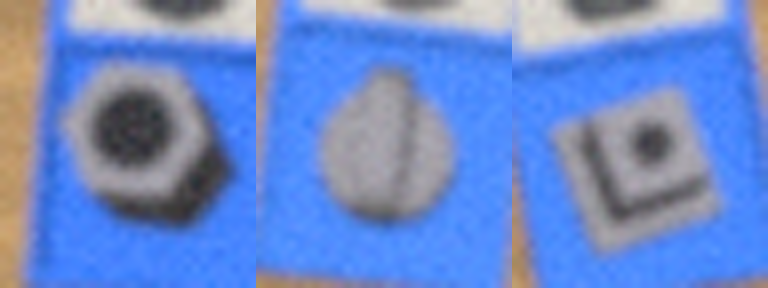

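View pics/yaws.png

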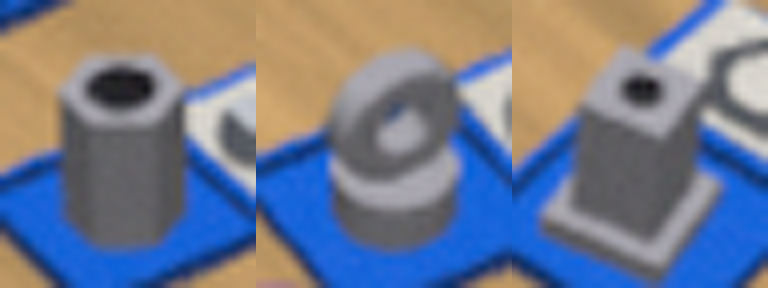

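```bash
cat >> h.py <<'E'
from scipy.spatial.transform import Rotation as R
def plan(x,y,z,yang):
    s=arm.read_state(); R0=R.from_rotvec(s["tcp_rot"]); p=s["tool_pos"]
    best=None
    for k in(0,180):
        a=np.radians(yang+k); ty=np.array([np.cos(a),np.sin(a),0]); tz=np.array([0,0,-1.]); tx=np.cross(ty,tz)
        Rt=R.from_matrix(np.stack([tx,ty,tz],1)); r=(R0.inv()*Rt).as_rotvec()
        if best is None or np.linalg.norm(r)<np.linalg.norm(best): best=r
    sh=R0.inv().apply(np.array([x,y,z])-p)*1000
    print("t %.2f"%s["t"],"pos",p.round(4),"gap %.4f"%s["finger_gap"],"F",s["contact_force"].round(1),"j",s["joint_pos"].round(2))
    print("turn",best.round(3),"shift",sh.round(1),"dist",np.linalg.norm(sh).round())
E
python3 -c "
from h import *
plan(.520,-.165,.22,18.8)"
```

```text
t 0.10 pos [0.2618 0.6216 0.2551] gap 0.0856 F [0.2 0.9 0.8] j [ 1.02  0.29  1.58  0.    1.28 -0.15]
turn [-0.002  0.001  0.844] shift [-543.4 -624.5   36.2] dist 829.0
```

Emit:
send_rows(increments=[[[0, 0, 0.05], [-33, -38, 2], 85], [[0, 0, 0.1], [-66, -76, 4], 85], [[0, 0, 0.15], [-99, -114, 6], 85], [[0, 0, 0.2], [-132, -152, 8], 85], [[0, 0, 0.25], [-165, -190, 10], 85], [[0, 0, 0.3], [-198, -228, 12], 85], [[0, 0, 0.35], [-231, -266, 14], 85], [[0, 0, 0.4], [-264, -304, 16], 85], [[0, 0, 0.45], [-297, -342, 18], 85], [[0, 0, 0.5], [-330, -380, 20], 85]], grip_force=60)

```text
t: 1.1
tool_pos: [0.4173, 0.1453, 0.2362]
tcp_rot: [1.367, 2.828, 0.0]
contact_force: [0.6, 0.6, -0.5]
finger_gap: 0.0849
```

```bash
python3 -c "
from h import *
plan(.520,-.165,.22,18.8)"
```

```text
t 1.10 pos [0.4173 0.1453 0.2362] gap 0.0849 F [ 0.6  0.6 -0.5] j [ 0.1  -0.23  2.15  0.    1.23 -0.57]
turn [0.    0.    0.342] shift [-306.9 -112.3   16.2] dist 327.0
```

Emit:
send_rows(increments=[[[0, 0, 0.06], [-44, -16, 2], 85], [[0, 0, 0.12], [-88, -32, 4], 85], [[0, 0, 0.18], [-132, -48, 6], 85], [[0, 0, 0.24], [-176, -64, 8], 85], [[0, 0, 0.3], [-220, -80, 10], 85], [[0, 0, 0.34], [-260, -95, 12], 85], [[0, 0, 0.342], [-290, -106, 14], 85], [[0, 0, 0.342], [-307, -112, 16], 85], [[0, 0, 0.342], [-307, -112, 16], 85], [[0, 0, 0.342], [-307, -112, 16], 85]])

```text
t: 2.1
tool_pos: [0.5205, -0.162, 0.2199]
tcp_rot: [-1.825, -2.555, -0.0]
contact_force: [-0.3, -0.0, 0.8]
finger_gap: 0.0847
```

```bash
python3 -c "
from h import *
plan(.520,-.165,.051,18.8)
p,d=viewer.snapshot('side'); crop(p,200,80,380,280,3,'pics/s1.png')
"
```

```text
t 2.10 pos [ 0.5205 -0.162   0.2199] gap 0.0847 F [-0.3 -0.   0.8] j [-0.49  0.03  1.93  0.    1.18 -0.82]
turn [-0.001 -0.002  0.002] shift [ -2.9  -1.3 168.9] dist 169.0
```

View pics/s1.png

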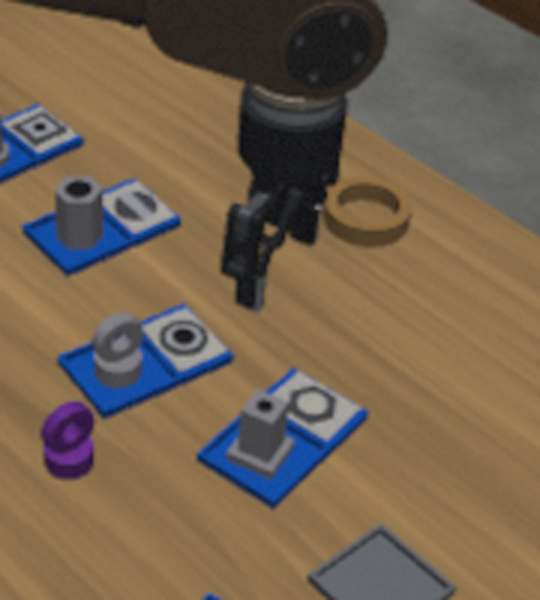

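Emit:
send_rows(increments=[[[0, 0, 0], [-2, -1, 30], 85], [[0, 0, 0], [-3, -1, 60], 85], [[0, 0, 0], [-3, -1, 90], 85], [[0, 0, 0], [-3, -1, 105], 85], [[0, 0, 0], [-3, -1, 115], 85], [[0, 0, 0], [-3, -1, 115], 85], [[0, 0, 0], [-3, -1, 115], 85]])

```text
t: 2.85
tool_pos: [0.5218, -0.166, 0.1067]
tcp_rot: [1.825, 2.555, 0.0]
contact_force: [0.7, -0.8, 0.5]
finger_gap: 0.0847
```

```bash
python3 -c "
from h import *
plan(.520,-.165,.051,18.8)
p,d=viewer.snapshot('side'); crop(p,230,140,350,260,5,'pics/s2.png')
p,d=viewer.snapshot('top'); crop(p,240,130,360,230,5,'pics/t2.png')
"
```

```text
t 2.85 pos [ 0.5218 -0.166   0.1067] gap 0.0847 F [ 0.7 -0.8  0.5] j [-0.49  0.18  2.    0.    0.96 -0.82]
turn [0.001 0.001 0.002] shift [ 1.6 -1.5 55.7] dist 56.0
```

View pics/s2.png

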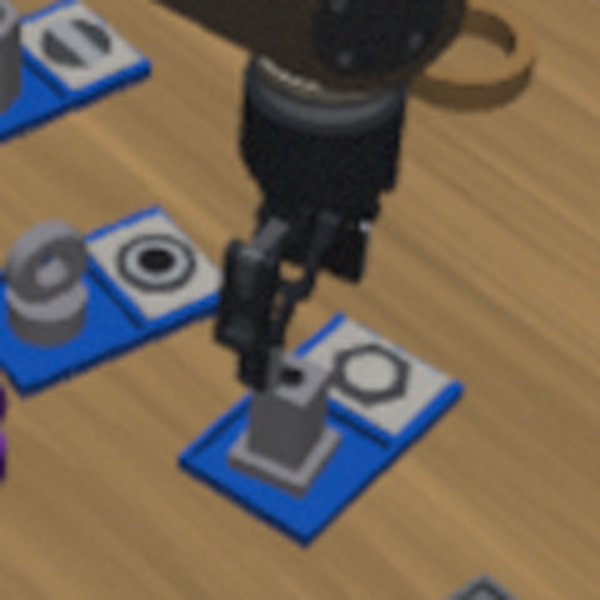

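View pics/t2.png

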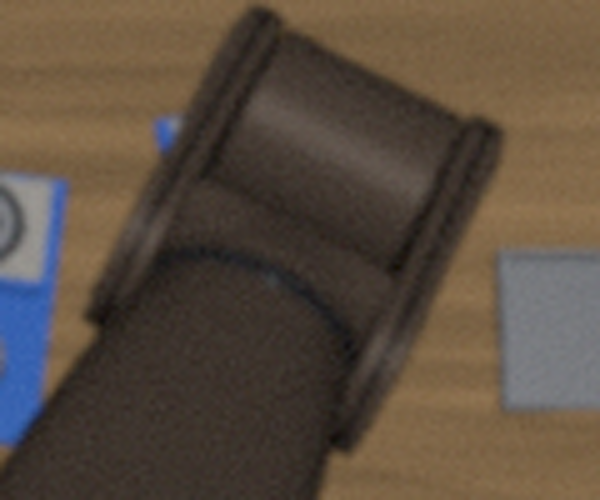

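Emit:
send_rows(increments=[[[0, 0, 0], [1, -1, 20], 85], [[0, 0, 0], [1, -1, 40], 85], [[0, 0, 0], [1, -1, 52], 85], [[0, 0, 0], [1, -1, 56], 85], [[0, 0, 0], [1, -1, 56], 85], [[0, 0, 0], [1, -1, 56], 85]])

```text
t: 3.55
tool_pos: [0.5204, -0.1657, 0.0504]
tcp_rot: [1.825, 2.555, 0.0]
contact_force: [-0.4, -0.5, 0.9]
finger_gap: 0.0851
```

Emit:
send_rows(increments=[[[0, 0, 0], [0, 0, 0], 20], [[0, 0, 0], [0, 0, 0], 20], [[0, 0, 0], [0, 0, 0], 20], [[0, 0, 0], [0, 0, 0], 20], [[0, 0, 0], [0, 0, 0], 20], [[0, 0, 0], [0, 0, 0], 20], [[0, 0, 0], [0, 0, 0], 20], [[0, 0, 0], [0, 0, 0], 20], [[0, 0, 0], [0, 0, 0], 20], [[0, 0, 0], [0, 0, 0], 20]])

```text
t: 4.55
tool_pos: [0.5198, -0.1655, 0.0499]
tcp_rot: [1.826, 2.556, -0.0]
contact_force: [-2.5, -0.1, 5.1]
finger_gap: 0.0294
```

```bash
python3 -c "
from h import *
plan(.520,-.165,.051,18.8)
p,d=viewer.snapshot('side'); crop(p,230,140,350,260,5,'pics/s3.png')
"
```

```text
t 4.55 pos [ 0.5198 -0.1655  0.0499] gap 0.0294 F [-2.5 -0.1  5.1] j [-0.49  0.27  2.02 -0.    0.85 -0.82]
turn [-0.     0.     0.002] shift [ 0.4  0.3 -1.1] dist 1.0
```

View pics/s3.png

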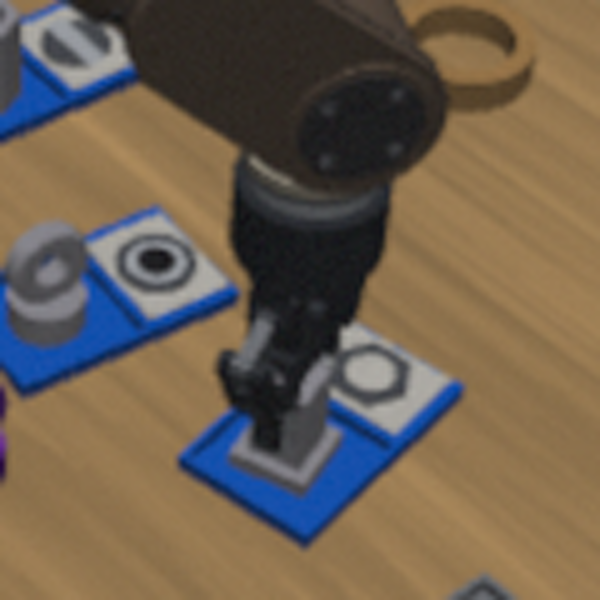

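Emit:
send_rows(increments=[[[0, 0, 0], [0, 0, -10], 20], [[0, 0, 0], [0, 0, -30], 20], [[0, 0, 0], [0, 0, -60], 20], [[0, 0, 0], [0, 0, -90], 20], [[0, 0, 0], [0, 0, -115], 20], [[0, 0, 0], [0, 0, -125], 20], [[0, 0, 0], [0, 0, -130], 20], [[0, 0, 0], [0, 0, -130], 20]])

```text
t: 5.4
tool_pos: [0.5192, -0.165, 0.1786]
tcp_rot: [-1.826, -2.555, 0.0]
contact_force: [0.2, -0.4, -3.1]
finger_gap: 0.0298
```

```bash
python3 -c "
from h import *
plan(.497,-.330,.17,0)
"
```

```text
t 5.40 pos [ 0.5192 -0.165   0.1786] gap 0.0298 F [ 0.2 -0.4 -3.1] j [-0.49  0.08  1.96  0.    1.1  -0.82]
turn [-0.001 -0.001  0.33 ] shift [-148.9  -74.5    8.5] dist 167.0
```

Emit:
send_rows(increments=[[[0, 0, 0.04], [-15, -7, 0], 20], [[0, 0, 0.1], [-40, -20, 0], 20], [[0, 0, 0.16], [-70, -35, 0], 20], [[0, 0, 0.22], [-100, -50, 2], 20], [[0, 0, 0.28], [-128, -64, 4], 20], [[0, 0, 0.33], [-143, -72, 6], 20], [[0, 0, 0.33], [-149, -75, 8], 20], [[0, 0, 0.33], [-149, -75, 8], 20]])

```text
t: 6.2
tool_pos: [0.4963, -0.3307, 0.17]
tcp_rot: [-2.22, -2.218, -0.0]
contact_force: [0.7, 0.0, -3.6]
finger_gap: 0.0292
```

```bash
python3 -c "
from h import *
plan(.497,-.330,.052,0)
p,d=viewer.snapshot('side'); crop(p,260,160,420,310,4,'pics/s4.png')
"
```

```text
t 6.20 pos [ 0.4963 -0.3307  0.17  ] gap 0.0292 F [ 0.7  0.  -3.6] j [-0.76  0.2   1.84  0.    1.1  -0.76]
turn [-0.002 -0.002 -0.001] shift [  0.4   0.9 118. ] dist 118.0
```

View pics/s4.png

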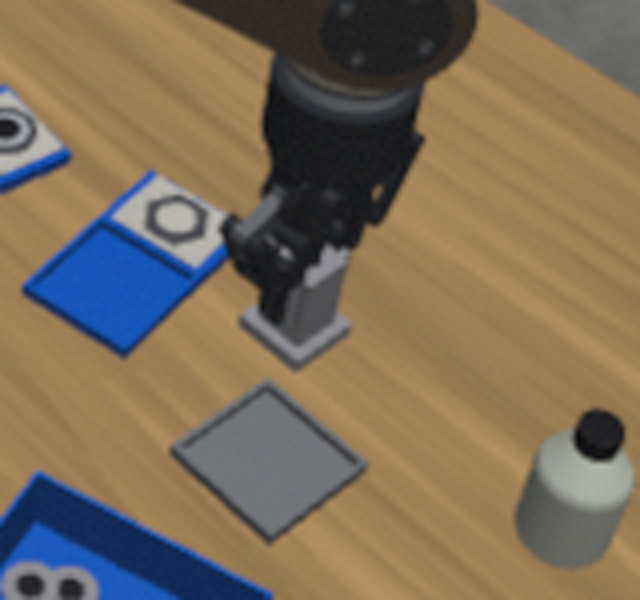

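Emit:
send_rows(increments=[[[0, 0, 0], [0, 0, 25], 20], [[0, 0, 0], [0, 0, 55], 20], [[0, 0, 0], [0, 0, 85], 20], [[0, 0, 0], [0, 0, 105], 20], [[0, 0, 0], [0, 0, 113], 20], [[0, 0, 0], [0, 0, 117], 20], [[0, 0, 0], [0, 0, 119], 20], [[0, 0, 0], [0, 0, 119], 20], [[0, 0, 0], [0, 0, 119], 20]])

```text
t: 7.15
tool_pos: [0.4978, -0.3311, 0.0539]
tcp_rot: [2.22, 2.22, 0.0]
contact_force: [-0.1, 0.2, -3.8]
finger_gap: 0.0292
```

```bash
python3 -c "
from h import *
plan(.497,-.330,.052,0)
"
```

```text
t 7.15 pos [ 0.4978 -0.3311  0.0539] gap 0.0292 F [-0.1  0.2 -3.8] j [-0.76  0.36  1.89  0.    0.89 -0.76]
turn [0.002 0.002 0.   ] shift [ 1.1 -0.8  1.8] dist 2.0
```

Emit:
send_rows(increments=[[[0, 0, 0], [0, 0, 1], 20], [[0, 0, 0], [0, 0, 2], 20], [[0, 0, 0], [0, 0, 2.5], 20], [[0, 0, 0], [0, 0, 2.5], 20]])

```text
t: 7.55
tool_pos: [0.497, -0.3306, 0.0499]
tcp_rot: [-2.222, -2.221, -0.0]
contact_force: [0.4, -0.1, -3.7]
finger_gap: 0.0291
```

Emit:
send_rows(increments=[[[0, 0, 0], [0, 0, 0.5], 20], [[0, 0, 0], [0, 0, 1], 20], [[0, 0, 0], [0, 0, 1], 20]])

```text
t: 7.85
tool_pos: [0.497, -0.3306, 0.0499]
tcp_rot: [-2.221, -2.221, 0.0]
contact_force: [-3.4, 2.0, 4.8]
finger_gap: 0.0292
```

Contact; release, and retract.

Emit:
send_rows(increments=[[[0, 0, 0], [0, 0, 0], 40], [[0, 0, 0], [0, 0, 0], 60], [[0, 0, 0], [0, 0, 0], 80], [[0, 0, 0], [0, 0, -5], 85], [[0, 0, 0], [0, 0, -20], 85], [[0, 0, 0], [0, 0, -50], 85], [[0, 0, 0], [0, 0, -90], 85], [[0, 0, 0], [0, 0, -130], 85], [[0, 0, 0], [0, 0, -150], 85], [[0, 0, 0], [0, 0, -150], 85]])

```text
t: 8.85
tool_pos: [0.4991, -0.3324, 0.2053]
tcp_rot: [2.214, 2.214, 0.001]
contact_force: [0.1, -0.4, 0.9]
finger_gap: 0.0848
```

```bash
python3 -c "
from h import *
plan(.580,.168,.20,115.35)
plan(.580,.168,.20,-4.65)
plan(.580,.168,.20,55.35)
p,d=viewer.snapshot('side'); crop(p,260,160,420,310,4,'pics/s5.png')
"
```

```text
t 8.85 pos [ 0.4991 -0.3324  0.2053] gap 0.0848 F [ 0.1 -0.4  0.9] j [-0.76  0.16  1.82  0.    1.15 -0.76]
turn [0.011 0.002 1.128] shift [500.4  80.9   2.2] dist 507.0
t 8.85 pos [ 0.4991 -0.3324  0.2053] gap 0.0848 F [ 0.1 -0.4  0.9] j [-0.76  0.16  1.82  0.    1.15 -0.76]
turn [0.008 0.007 0.081] shift [500.4  80.9   2.2] dist 507.0
t 8.85 pos [ 0.4991 -0.3324  0.2053] gap 0.0848 F [ 0.1 -0.4  0.9] j [-0.76  0.16  1.82  0.    1.15 -0.76]
turn [ 0.004  0.011 -0.966] shift [500.4  80.9   2.2] dist 507.0
```

View pics/s5.png

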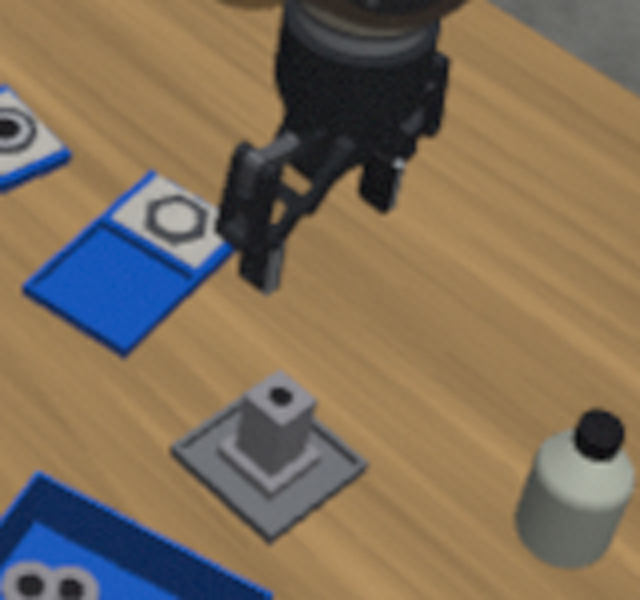

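Emit:
send_rows(increments=[[[0, 0, 0.01], [30, 5, 0], 85], [[0, 0, 0.02], [80, 13, 0], 85], [[0, 0, 0.03], [130, 21, 0], 85], [[0, 0, 0.04], [180, 29, 0], 85], [[0, 0, 0.05], [230, 37, 0], 85], [[0, 0, 0.06], [280, 45, 0], 85], [[0, 0, 0.07], [330, 53, 0], 85], [[0, 0, 0.081], [380, 61, 0], 85], [[0, 0, 0.081], [430, 70, 0], 85], [[0, 0, 0.081], [475, 77, 0], 85]])

```text
t: 9.9
tool_pos: [0.5728, 0.1456, 0.1969]
tcp_rot: [-2.308, -2.128, 0.004]
contact_force: [0.6, -0.6, -0.1]
finger_gap: 0.0849
```

```bash
python3 -c "
from h import *
plan(.580,.1685,.10,-4.65)
"
```

```text
t 9.90 pos [0.5728 0.1456 0.1969] gap 0.0849 F [ 0.6 -0.6 -0.1] j [ 0.08  0.16  1.84 -0.    1.15  0.16]
turn [-0.003  0.001  0.   ] shift [23.4  5.7 96.8] dist 100.0
```

Emit:
send_rows(increments=[[[0, 0, 0], [15, 4, 0], 85], [[0, 0, 0], [23, 6, 5], 85], [[0, 0, 0], [23, 6, 25], 85], [[0, 0, 0], [23, 6, 55], 85], [[0, 0, 0], [23, 6, 80], 85], [[0, 0, 0], [23, 6, 90], 85], [[0, 0, 0], [23, 6, 90], 85], [[0, 0, 0], [23, 6, 90], 85]])

```text
t: 10.7
tool_pos: [0.5823, 0.1654, 0.1095]
tcp_rot: [2.31, 2.128, 0.001]
contact_force: [0.5, -0.1, 0.8]
finger_gap: 0.0846
```

```bash
python3 -c "
from h import *
plan(.580,.1685,.051,-4.65)
p,d=viewer.snapshot('side'); crop(p,170,90,290,190,5,'pics/s6.png')
"
```

```text
t 10.70 pos [0.5823 0.1654 0.1095] gap 0.0846 F [ 0.5 -0.1  0.8] j [ 0.11  0.29  1.85 -0.    0.99  0.19]
turn [ 0.001  0.    -0.001] shift [ 2.9 -2.6 58.5] dist 59.0
```

View pics/s6.png

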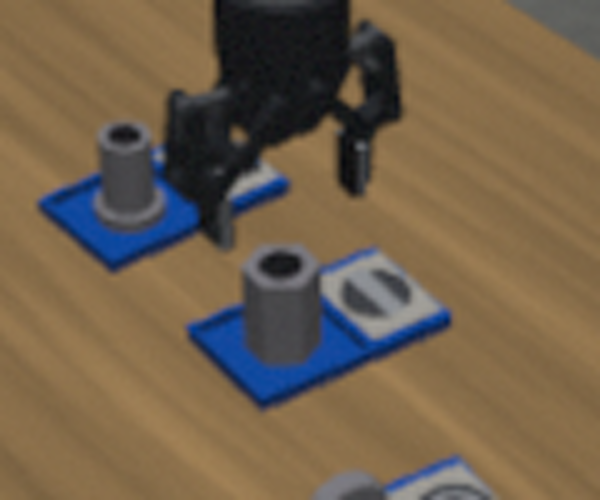

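Emit:
send_rows(increments=[[[0, 0, 0], [2, -1, 20], 85], [[0, 0, 0], [2, -1, 40], 85], [[0, 0, 0], [2, -1, 53], 85], [[0, 0, 0], [2, -1, 58], 85], [[0, 0, 0], [2, -1, 58], 85]])

```text
t: 11.25
tool_pos: [0.581, 0.1681, 0.0509]
tcp_rot: [-2.31, -2.13, 0.0]
contact_force: [0.2, -0.4, 0.6]
finger_gap: 0.0849
```

Emit:
send_rows(increments=[[[0, 0, 0], [0, 0, 0], 30], [[0, 0, 0], [0, 0, 0], 30], [[0, 0, 0], [0, 0, 0], 30], [[0, 0, 0], [0, 0, 0], 30], [[0, 0, 0], [0, 0, 0], 30], [[0, 0, 0], [0, 0, 0], 30], [[0, 0, 0], [0, 0, 0], 30], [[0, 0, 0], [0, 0, 0], 30]])

```text
t: 12.05
tool_pos: [0.5815, 0.1683, 0.052]
tcp_rot: [2.309, 2.129, 0.002]
contact_force: [-1.9, 0.4, 5.8]
finger_gap: 0.0403
```

```bash
python3 -c "
from h import *
plan(.580,.1685,.051,-4.65)
p,d=viewer.snapshot('side'); crop(p,170,90,290,190,5,'pics/s7.png')
"
```

```text
t 12.05 pos [0.5815 0.1683 0.052 ] gap 0.0403 F [-1.9  0.4  5.8] j [0.11 0.38 1.87 0.   0.89 0.2 ]
turn [ 0.001 -0.     0.   ] shift [ 0.1 -1.5  1. ] dist 2.0
```

View pics/s7.png

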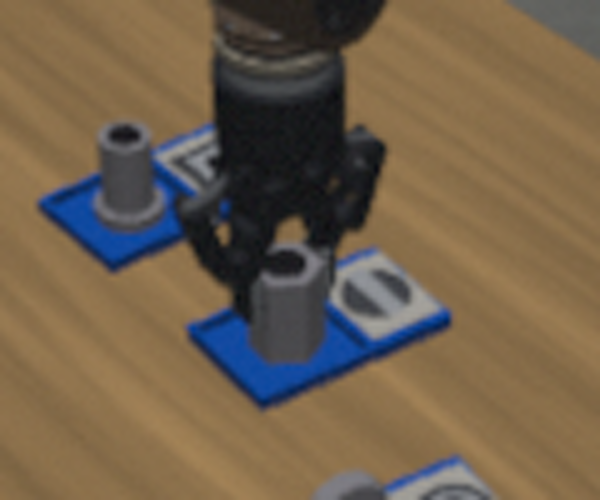

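Emit:
send_rows(increments=[[[0, 0, 0], [0, 0, -10], 30], [[0, 0, 0], [0, 0, -30], 30], [[0, 0, 0], [0, 0, -60], 30], [[0, 0, 0], [0, 0, -90], 30], [[0, 0, 0], [0, 0, -115], 30], [[0, 0, 0], [0, 0, -128], 30], [[0, 0, 0], [0, 0, -130], 30], [[0, 0, 0], [0, 0, -130], 30]])

```text
t: 12.9
tool_pos: [0.5802, 0.1681, 0.1798]
tcp_rot: [-2.309, -2.129, 0.002]
contact_force: [0.4, -0.2, -4.1]
finger_gap: 0.0402
```

```bash
python3 -c "
from h import *
plan(.521,-.168,.18,-4.65)
"
```

```text
t 12.90 pos [0.5802 0.1681 0.1798] gap 0.0402 F [ 0.4 -0.2 -4.1] j [ 0.11  0.21  1.82 -0.    1.12  0.2 ]
turn [-0.002  0.     0.   ] shift [-339.7  -31.8   -0. ] dist 341.0
```

Emit:
send_rows(increments=[[[0, 0, 0], [-20, -2, 0], 30], [[0, 0, 0], [-60, -6, 0], 30], [[0, 0, 0], [-105, -10, 0], 30], [[0, 0, 0], [-150, -14, 0], 30], [[0, 0, 0], [-195, -18, 0], 30], [[0, 0, 0], [-240, -22, 0], 30], [[0, 0, 0], [-285, -27, 0], 30], [[0, 0, 0], [-320, -30, 0], 30], [[0, 0, 0], [-340, -32, 0], 30], [[0, 0, 0], [-340, -32, 0], 30]])

```text
t: 13.9
tool_pos: [0.52, -0.1702, 0.1787]
tcp_rot: [-2.311, -2.123, 0.003]
contact_force: [-0.4, 0.4, -3.6]
finger_gap: 0.0399
```

Emit:
send_rows(increments=[[[0, 0, 0], [0, 0, 15], 30], [[0, 0, 0], [0, 0, 45], 30], [[0, 0, 0], [0, 0, 75], 30], [[0, 0, 0], [0, 0, 95], 30], [[0, 0, 0], [0, 0, 105], 30], [[0, 0, 0], [0, 0, 110], 30], [[0, 0, 0], [0, 0, 110], 30]])

```text
t: 14.6
tool_pos: [0.5214, -0.1674, 0.0703]
tcp_rot: [-2.308, -2.13, 0.0]
contact_force: [0.8, -0.5, -3.1]
finger_gap: 0.0404
```

```bash
python3 -c "
from h import *
plan(.521,-.168,.051,-4.65)
p,d=viewer.snapshot('side'); crop(p,230,150,350,250,5,'pics/s8.png')
"
```

```text
t 14.60 pos [ 0.5214 -0.1674  0.0703] gap 0.0404 F [ 0.8 -0.5 -3.1] j [-0.5   0.24  2.01  0.    0.89 -0.42]
turn [-0.001 -0.001  0.001] shift [-0.7 -0.3 19.3] dist 19.0
```

View pics/s8.png

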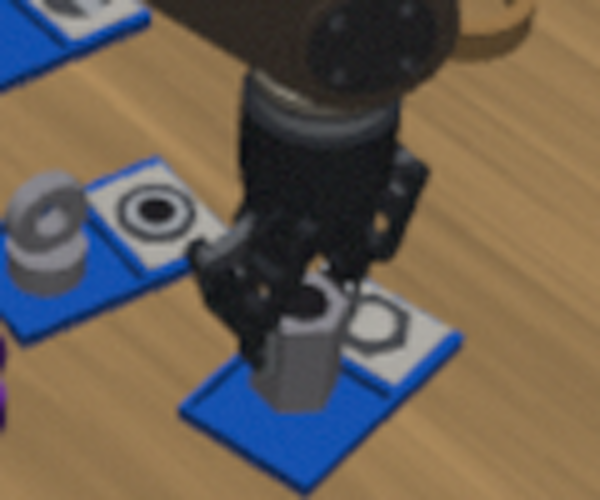

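Emit:
send_rows(increments=[[[0, 0, 0], [0, 0, 9], 30], [[0, 0, 0], [0, 0, 15], 30], [[0, 0, 0], [0, 0, 18], 30], [[0, 0, 0], [0, 0, 19.5], 30], [[0, 0, 0], [0, 0, 19.5], 30], [[0, 0, 0], [0, 0, 19.5], 30]])

```text
t: 15.25
tool_pos: [0.5216, -0.1682, 0.052]
tcp_rot: [2.309, 2.13, -0.0]
contact_force: [-2.5, 1.1, 1.4]
finger_gap: 0.0401
```

In contact (weight off). Release, retract.

Emit:
send_rows(increments=[[[0, 0, 0], [0, 0, 0.5], 50], [[0, 0, 0], [0, 0, 0.5], 70], [[0, 0, 0], [0, 0, 0], 85], [[0, 0, 0], [0, 0, -5], 85], [[0, 0, 0], [0, 0, -20], 85], [[0, 0, 0], [0, 0, -50], 85], [[0, 0, 0], [0, 0, -90], 85], [[0, 0, 0], [0, 0, -125], 85], [[0, 0, 0], [0, 0, -140], 85], [[0, 0, 0], [0, 0, -140], 85]])

```text
t: 16.25
tool_pos: [0.5231, -0.1689, 0.1952]
tcp_rot: [2.305, 2.125, 0.004]
contact_force: [0.6, -0.2, -0.1]
finger_gap: 0.0847
```

```bash
python3 -c "
from h import *
plan(.4870,-.0082,.18,81.5)
p,d=viewer.snapshot('side'); crop(p,230,150,350,250,5,'pics/s9.png')
"
```

```text
t 16.25 pos [ 0.5231 -0.1689  0.1952] gap 0.0847 F [ 0.6 -0.2 -0.1] j [-0.5   0.07  1.94  0.    1.12 -0.42]
turn [ 0.003  0.007 -1.503] shift [157.3 -49.1  14.4] dist 165.0
```

View pics/s9.png

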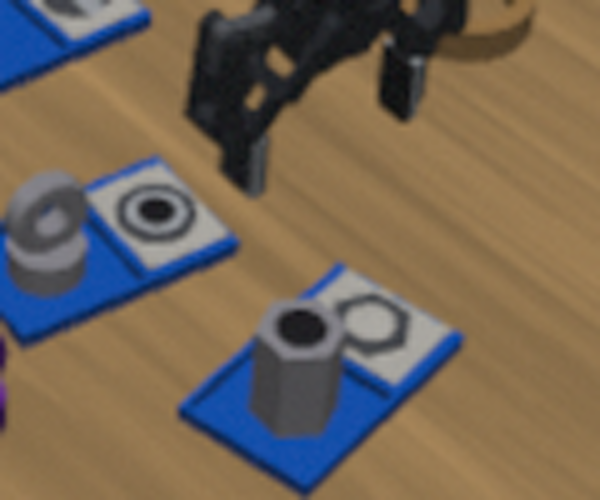

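Emit:
send_rows(increments=[[[0, 0, -0.14], [10, -3, 0], 85], [[0, 0, -0.28], [30, -9, 0], 85], [[0, 0, -0.42], [50, -15, 0], 85], [[0, 0, -0.56], [70, -21, 0], 85], [[0, 0, -0.7], [90, -27, 0], 85], [[0, 0, -0.84], [105, -32, 0], 85], [[0, 0, -0.98], [120, -37, 0], 85], [[0, 0, -1.12], [135, -42, 0], 85], [[0, 0, -1.26], [150, -47, 0], 85], [[0, 0, -1.4], [157, -49, 0], 85]])

```text
t: 17.3
tool_pos: [0.4833, -0.0063, 0.1883]
tcp_rot: [-0.383, -3.112, -0.001]
contact_force: [-0.1, -0.3, 0.2]
finger_gap: 0.0848
```

```bash
python3 -c "
from h import *
plan(.4870,-.0080,.11,81.5)
"
```

```text
t 17.30 pos [ 0.4833 -0.0063  0.1883] gap 0.0848 F [-0.1 -0.3  0.2] j [-0.22 -0.07  2.1   0.    1.12 -1.55]
turn [ 0.    -0.006 -0.097] shift [-4.5 -0.8 78.3] dist 78.0
```

Emit:
send_rows(increments=[[[0, 0, -0.08], [-3, 0, 5], 85], [[0, 0, -0.097], [-4, -1, 20], 85], [[0, 0, -0.097], [-4, -1, 45], 85], [[0, 0, -0.097], [-4, -1, 65], 85], [[0, 0, -0.097], [-4, -1, 74], 85], [[0, 0, -0.097], [-4, -1, 74], 85], [[0, 0, -0.097], [-4, -1, 74], 85]])

```text
t: 18.0
tool_pos: [0.4888, -0.0096, 0.1171]
tcp_rot: [-0.243, -3.131, -0.0]
contact_force: [0.3, 0.6, 0.8]
finger_gap: 0.0851
```

```bash
python3 -c "
from h import *
plan(.4870,-.0080,.057,81.5)
p,d=viewer.snapshot('side'); crop(p,180,130,300,250,5,'pics/s10.png')
"
```

```text
t 18.00 pos [ 0.4888 -0.0096  0.1171] gap 0.0851 F [0.3 0.6 0.8] j [-0.23  0.04  2.13 -0.    0.97 -1.64]
turn [ 0.    -0.001 -0.006] shift [ 2.   1.3 60.1] dist 60.0
```

View pics/s10.png

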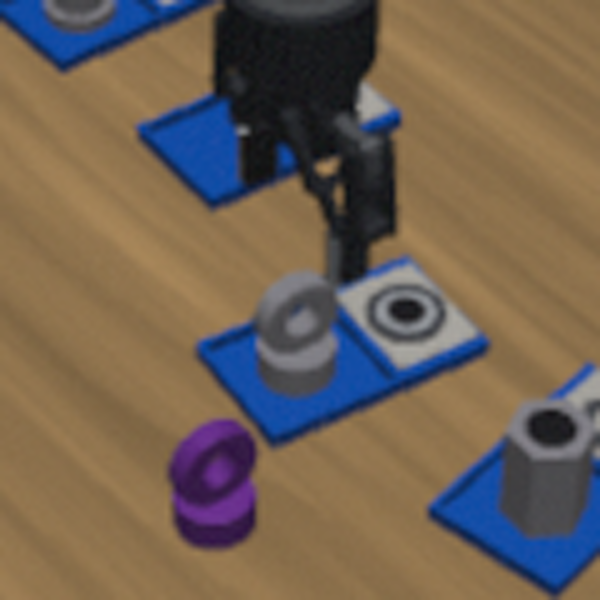

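Emit:
send_rows(increments=[[[0, 0, 0], [1, 1, 20], 85], [[0, 0, 0], [1, 1, 42], 85], [[0, 0, 0], [1, 1, 55], 85], [[0, 0, 0], [1, 1, 60], 60], [[0, 0, 0], [1, 1, 60], 30], [[0, 0, 0], [1, 1, 60], 20], [[0, 0, 0], [1, 1, 60], 20]])

```text
t: 18.75
tool_pos: [0.4891, -0.0087, 0.0586]
tcp_rot: [0.243, 3.13, -0.0]
contact_force: [-0.5, -0.2, 0.4]
finger_gap: 0.0282
```

Emit:
send_rows(increments=[[[0, 0, 0], [0, 0, 0], 5], [[0, 0, 0], [0, 0, 0], 5], [[0, 0, 0], [0, 0, 0], 5], [[0, 0, 0], [0, 0, 0], 5], [[0, 0, 0], [0, 0, 0], 5], [[0, 0, 0], [0, 0, 0], 5], [[0, 0, 0], [0, 0, 0], 5], [[0, 0, 0], [0, 0, 0], 5]])

```text
t: 19.55
tool_pos: [0.4889, -0.0087, 0.0584]
tcp_rot: [0.243, 3.131, -0.0]
contact_force: [-0.4, -0.4, 6.6]
finger_gap: 0.0133
```

```bash
python3 -c "
from h import *
plan(.4870,-.0080,.057,81.5)
p,d=viewer.snapshot('side'); crop(p,180,130,300,250,5,'pics/s11.png')
"
```

```text
t 19.55 pos [ 0.4889 -0.0087  0.0584] gap 0.0133 F [-0.4 -0.4  6.6] j [-0.23  0.15  2.15 -0.    0.84 -1.64]
turn [-0.     0.001 -0.006] shift [2.  0.4 1.3] dist 2.0
```

View pics/s11.png

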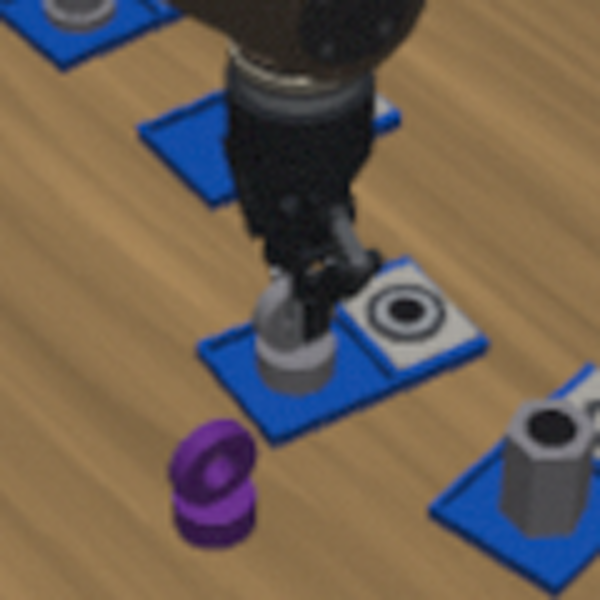

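Emit:
send_rows(increments=[[[0, 0, 0], [0, 0, -10], 5], [[0, 0, 0], [0, 0, -30], 5], [[0, 0, 0], [0, 0, -60], 5], [[0, 0, 0], [0, 0, -90], 5], [[0, 0, 0], [0, 0, -115], 5], [[0, 0, 0], [0, 0, -128], 5], [[0, 0, 0], [0, 0, -130], 5], [[0, 0, 0], [0, 0, -130], 5]])

```text
t: 20.4
tool_pos: [0.4874, -0.0083, 0.1864]
tcp_rot: [-0.243, -3.13, -0.0]
contact_force: [-0.1, -0.1, -3.7]
finger_gap: 0.013
```

```bash
python3 -c "
from h import *
plan(.579,.168,.185,81.5)
p,d=viewer.snapshot('side'); crop(p,180,100,300,220,5,'pics/s12.png')
"
```

```text
t 20.40 pos [ 0.4874 -0.0083  0.1864] gap 0.0130 F [-0.1 -0.1 -3.7] j [-0.23 -0.06  2.09  0.    1.11 -1.64]
turn [ 0.    -0.002 -0.006] shift [-63.3 188.3   1.3] dist 199.0
```

View pics/s12.png

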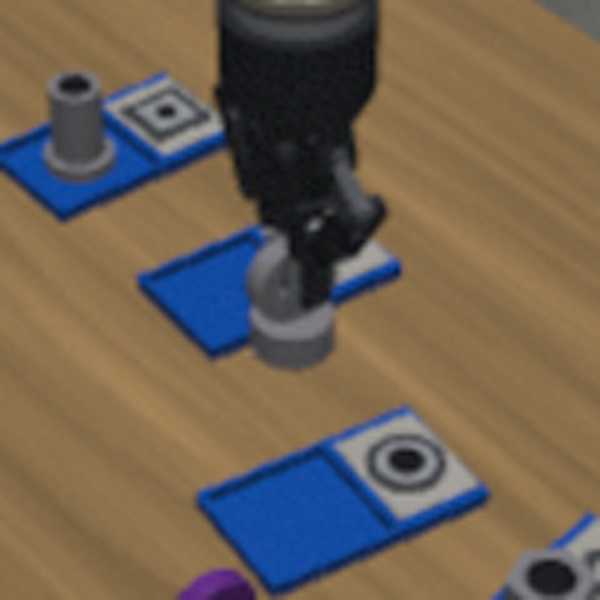

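Eye held upright. To tray B (eye card).

Emit:
send_rows(increments=[[[0, 0, 0], [-5, 15, 0], 5], [[0, 0, 0], [-15, 45, 0], 5], [[0, 0, 0], [-28, 82, 0], 5], [[0, 0, 0], [-41, 120, 0], 5], [[0, 0, 0], [-53, 157, 0], 5], [[0, 0, 0], [-61, 180, 0], 5], [[0, 0, 0], [-63, 188, 0], 5], [[0, 0, 0], [-63, 188, 0], 5]])

```text
t: 21.25
tool_pos: [0.5785, 0.1681, 0.1852]
tcp_rot: [-0.24, -3.129, 0.002]
contact_force: [-0.2, -0.5, -3.9]
finger_gap: 0.0135
```

Emit:
send_rows(increments=[[[0, 0, 0], [0, 0, 15], 5], [[0, 0, 0], [0, 0, 45], 5], [[0, 0, 0], [0, 0, 75], 5], [[0, 0, 0], [0, 0, 95], 5], [[0, 0, 0], [0, 0, 105], 5], [[0, 0, 0], [0, 0, 110], 5], [[0, 0, 0], [0, 0, 110], 5]])

```text
t: 21.95
tool_pos: [0.5792, 0.1669, 0.0771]
tcp_rot: [-0.244, -3.131, 0.0]
contact_force: [0.4, 0.0, -3.2]
finger_gap: 0.0134
```

```bash
python3 -c "
from h import *
plan(.579,.168,.058,81.5)
p,d=viewer.snapshot('side'); crop(p,180,90,300,190,5,'pics/s13.png')
"
```

```text
t 21.95 pos [0.5792 0.1669 0.0771] gap 0.0134 F [ 0.4  0.  -3.2] j [ 0.11  0.34  1.87 -0.    0.93 -1.3 ]
turn [-0.    -0.001 -0.007] shift [ 0.4  1.1 19.1] dist 19.0
```

View pics/s13.png

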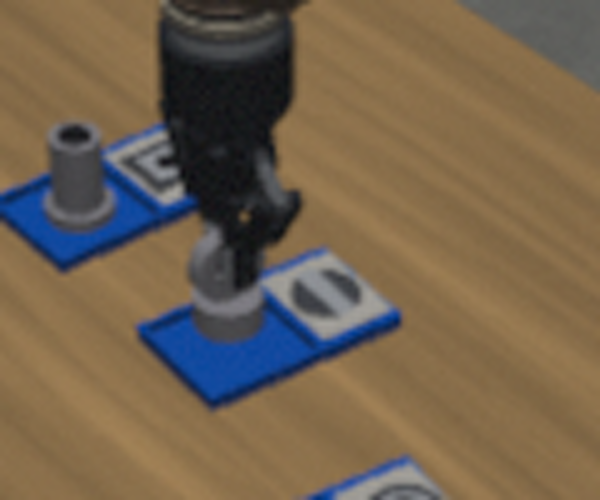

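Emit:
send_rows(increments=[[[0, 0, 0], [0, 0, 9], 5], [[0, 0, 0], [0, 0, 15], 5], [[0, 0, 0], [0, 0, 18], 5], [[0, 0, 0], [0, 0, 19.5], 5], [[0, 0, 0], [0, 0, 19.5], 5], [[0, 0, 0], [0, 0, 19.5], 5]])

```text
t: 22.6
tool_pos: [0.5795, 0.1676, 0.0585]
tcp_rot: [0.243, 3.132, 0.0]
contact_force: [-2.6, -0.2, 1.0]
finger_gap: 0.0134
```

Emit:
send_rows(increments=[[[0, 0, 0], [0, 0, 0.5], 25], [[0, 0, 0], [0, 0, 0.5], 45], [[0, 0, 0], [0, 0, 0], 65], [[0, 0, 0], [0, 0, -5], 85], [[0, 0, 0], [0, 0, -20], 85], [[0, 0, 0], [0, 0, -50], 85], [[0, 0, 0], [0, 0, -90], 85], [[0, 0, 0], [0, 0, -125], 85], [[0, 0, 0], [0, 0, -140], 85], [[0, 0, 0], [0, 0, -140], 85]])

```text
t: 23.6
tool_pos: [0.5812, 0.1678, 0.202]
tcp_rot: [0.242, 3.125, 0.002]
contact_force: [0.9, -0.5, -0.8]
finger_gap: 0.0847
```

```bash
python3 -c "
from h import *
plan(.5845,.3350,.19,81.5)
p,d=viewer.snapshot('side'); crop(p,170,90,290,190,5,'pics/s14.png')
"
```

```text
t 23.60 pos [0.5812 0.1678 0.202 ] gap 0.0847 F [ 0.9 -0.5 -0.8] j [ 0.11  0.18  1.81  0.    1.15 -1.3 ]
turn [ 0.002  0.007 -0.006] shift [ 22.6 165.7  12.2] dist 168.0
```

View pics/s14.png

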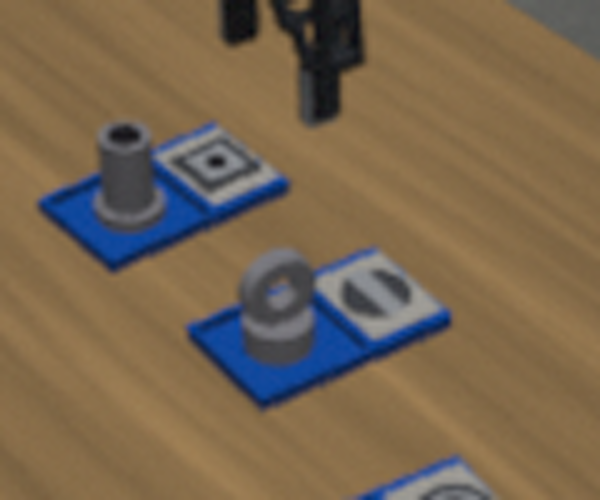

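Emit:
send_rows(increments=[[[0, 0, 0], [4, 30, 0], 85], [[0, 0, 0], [10, 75, 0], 85], [[0, 0, 0], [17, 120, 0], 85], [[0, 0, 0], [21, 152, 0], 85], [[0, 0, 0], [23, 166, 0], 85], [[0, 0, 0], [23, 166, 15], 85], [[0, 0, 0], [23, 166, 50], 85], [[0, 0, 0], [23, 166, 80], 85], [[0, 0, 0], [23, 166, 90], 85], [[0, 0, 0], [23, 166, 90], 85]])

```text
t: 24.65
tool_pos: [0.5805, 0.3329, 0.104]
tcp_rot: [-0.245, -3.126, 0.005]
contact_force: [0.2, 0.4, -0.1]
finger_gap: 0.0846
```

```bash
python3 -c "
from h import *
plan(.5845,.3350,.051,81.5)
p,d=viewer.snapshot('side'); crop(p,150,60,270,160,5,'pics/s15.png')
"
```

```text
t 24.65 pos [0.5805 0.3329 0.104 ] gap 0.0846 F [ 0.2  0.4 -0.1] j [ 0.37  0.43  1.69 -0.    1.03 -1.04]
turn [-0.004 -0.006 -0.008] shift [-4.   2.9 53. ] dist 53.0
```

View pics/s15.png

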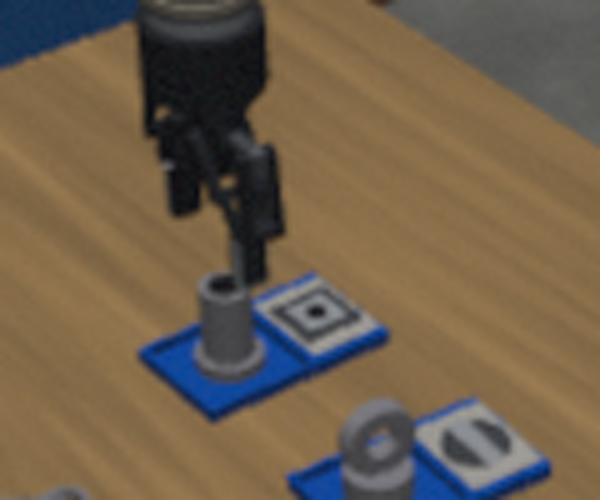

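Emit:
send_rows(increments=[[[0, 0, 0], [-2, 1, 0], 85], [[0, 0, 0], [-2, 1, 0], 85], [[0, 0, 0], [-2, 1, 0], 85]])

```text
t: 25.0
tool_pos: [0.5854, 0.3361, 0.1099]
tcp_rot: [0.243, 3.129, 0.002]
contact_force: [-0.1, -0.1, -0.3]
finger_gap: 0.0851
```

```bash
python3 -c "
from h import *
plan(.5845,.3350,.051,81.5)"
```

```text
t 25.00 pos [0.5854 0.3361 0.1099] gap 0.0851 F [-0.1 -0.1 -0.3] j [ 0.37  0.43  1.68  0.    1.03 -1.04]
turn [ 0.002  0.003 -0.007] shift [ 0.9 -1.3 58.9] dist 59.0
```

Emit:
send_rows(increments=[[[0, 0, 0], [0, -1, 20], 85], [[0, 0, 0], [0, -1, 42], 85], [[0, 0, 0], [0, -1, 54], 85], [[0, 0, 0], [0, -1, 58], 85], [[0, 0, 0], [0, -1, 58], 85]])

```text
t: 25.5
tool_pos: [0.5841, 0.3348, 0.0498]
tcp_rot: [-0.243, -3.132, 0.0]
contact_force: [-0.3, 1.2, -0.3]
finger_gap: 0.0852
```

Emit:
send_rows(increments=[[[0, 0, 0], [0, 0, 0], 25], [[0, 0, 0], [0, 0, 0], 25], [[0, 0, 0], [0, 0, 0], 25], [[0, 0, 0], [0, 0, 0], 25], [[0, 0, 0], [0, 0, 0], 25], [[0, 0, 0], [0, 0, 0], 25], [[0, 0, 0], [0, 0, 0], 25], [[0, 0, 0], [0, 0, 0], 25]])

```text
t: 26.3
tool_pos: [0.5849, 0.335, 0.0511]
tcp_rot: [0.243, 3.131, 0.001]
contact_force: [-1.1, -1.2, 5.6]
finger_gap: 0.033
```

```bash
python3 -c "
from h import *
plan(.5845,.3350,.051,81.5)
p,d=viewer.snapshot('side'); crop(p,150,60,270,160,5,'pics/s16.png')
"
```

```text
t 26.30 pos [0.5849 0.335  0.0511] gap 0.0330 F [-1.1 -1.2  5.6] j [ 0.37  0.51  1.69 -0.    0.94 -1.05]
turn [ 0.001  0.001 -0.006] shift [ 0.4 -0.   0.1] dist 0.0
```

View pics/s16.png

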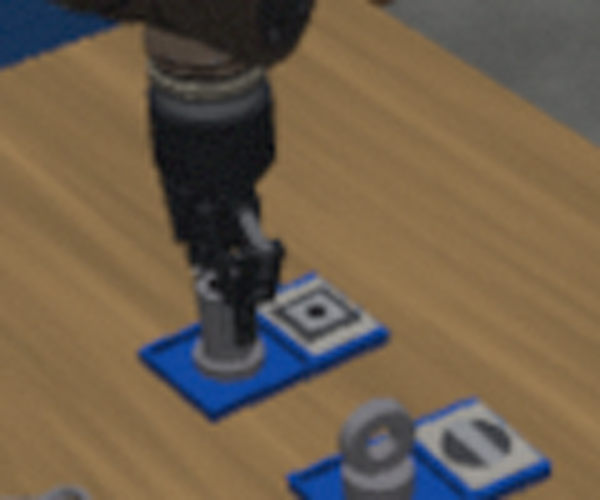

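Emit:
send_rows(increments=[[[0, 0, 0], [0, 0, -10], 25], [[0, 0, 0], [0, 0, -30], 25], [[0, 0, 0], [0, 0, -60], 25], [[0, 0, 0], [0, 0, -90], 25], [[0, 0, 0], [0, 0, -115], 25], [[0, 0, 0], [0, 0, -128], 25], [[0, 0, 0], [0, 0, -130], 25], [[0, 0, 0], [0, 0, -130], 25]])

```text
t: 27.15
tool_pos: [0.5834, 0.3345, 0.1785]
tcp_rot: [-0.243, -3.13, 0.002]
contact_force: [-0.5, -0.3, -4.0]
finger_gap: 0.0327
```

```bash
python3 -c "
from h import *
plan(.4885,-.0085,.18,81.5)
"
```

```text
t 27.15 pos [0.5834 0.3345 0.1785] gap 0.0327 F [-0.5 -0.3 -4. ] j [ 0.37  0.35  1.64  0.    1.15 -1.05]
turn [-0.001 -0.002 -0.006] shift [  40.9 -353.5   -1.1] dist 356.0
```

Emit:
send_rows(increments=[[[0, 0, 0], [2, -20, 0], 25], [[0, 0, 0], [7, -60, 0], 25], [[0, 0, 0], [12, -105, 0], 25], [[0, 0, 0], [17, -150, 0], 25], [[0, 0, 0], [22, -195, 0], 25], [[0, 0, 0], [28, -240, 0], 25], [[0, 0, 0], [33, -285, 0], 25], [[0, 0, 0], [38, -325, 0], 25], [[0, 0, 0], [40, -348, 0], 25], [[0, 0, 0], [41, -354, 0], 25]])

```text
t: 28.15
tool_pos: [0.4873, -0.0105, 0.1778]
tcp_rot: [-0.248, -3.128, -0.0]
contact_force: [0.4, 0.5, -4.7]
finger_gap: 0.0325
```

Emit:
send_rows(increments=[[[0, 0, 0], [0, 0, 0], 25], [[0, 0, 0], [0, 0, 15], 25], [[0, 0, 0], [0, 0, 45], 25], [[0, 0, 0], [0, 0, 75], 25], [[0, 0, 0], [0, 0, 95], 25], [[0, 0, 0], [0, 0, 105], 25], [[0, 0, 0], [0, 0, 110], 25], [[0, 0, 0], [0, 0, 110], 25]])

```text
t: 28.95
tool_pos: [0.4893, -0.0081, 0.0698]
tcp_rot: [-0.242, -3.132, -0.0]
contact_force: [0.2, -1.0, -4.2]
finger_gap: 0.033
```

```bash
python3 -c "
from h import *
plan(.4885,-.0085,.051,81.5)
p,d=viewer.snapshot('side'); crop(p,190,130,310,250,5,'pics/s17.png')
"
```

```text
t 28.95 pos [ 0.4893 -0.0081  0.0698] gap 0.0330 F [ 0.2 -1.  -4.2] j [-0.22  0.13  2.15  0.    0.87 -1.64]
turn [ 0.    -0.001 -0.006] shift [ 0.7 -0.5 18.8] dist 19.0
```

View pics/s17.png

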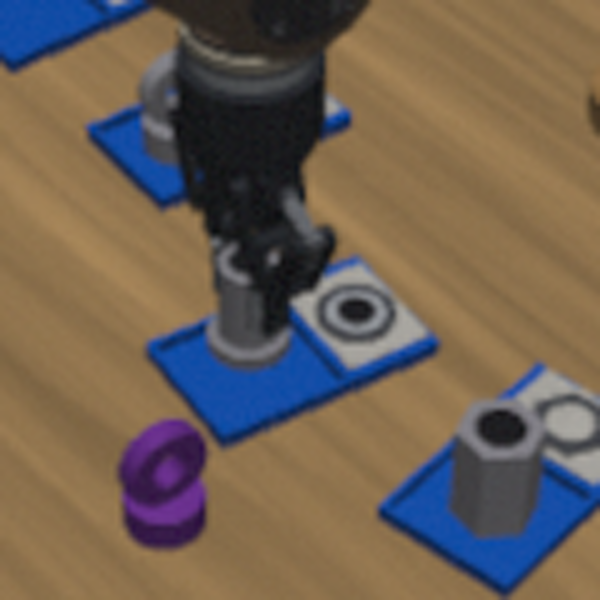

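Emit:
send_rows(increments=[[[0, 0, 0], [0, 0, 9], 25], [[0, 0, 0], [0, 0, 15], 25], [[0, 0, 0], [0, 0, 18], 25], [[0, 0, 0], [0, 0, 19.5], 25], [[0, 0, 0], [0, 0, 19.5], 25], [[0, 0, 0], [0, 0, 19.5], 25]])

```text
t: 29.6
tool_pos: [0.4892, -0.0087, 0.0511]
tcp_rot: [-0.243, -3.132, 0.0]
contact_force: [-3.5, 0.5, 2.5]
finger_gap: 0.0326
```

Emit:
send_rows(increments=[[[0, 0, 0], [0, 0, 0], 45], [[0, 0, 0], [0, 0, 0], 65], [[0, 0, 0], [0, 0, 0], 85], [[0, 0, 0], [0, 0, -5], 85], [[0, 0, 0], [0, 0, -20], 85], [[0, 0, 0], [0, 0, -50], 85], [[0, 0, 0], [0, 0, -90], 85], [[0, 0, 0], [0, 0, -125], 85], [[0, 0, 0], [0, 0, -140], 85], [[0, 0, 0], [0, 0, -140], 85]])

```text
t: 30.6
tool_pos: [0.4912, -0.0091, 0.1942]
tcp_rot: [0.242, 3.125, -0.002]
contact_force: [-0.0, 1.0, 0.9]
finger_gap: 0.085
```

```bash
python3 -c "
from h import *
plan(.497,-.3305,.19,90)
plan(.497,-.3305,.19,0)
p,d=viewer.snapshot('side'); crop(p,190,130,350,280,4,'pics/s18.png')
"
```

```text
t 30.60 pos [ 0.4912 -0.0091  0.1942] gap 0.0850 F [-0.   1.   0.9] j [-0.23 -0.07  2.08  0.    1.12 -1.64]
turn [-0.001  0.008 -0.155] shift [ -55.3 -316.7    4.8] dist 321.0
t 30.60 pos [ 0.4912 -0.0091  0.1942] gap 0.0850 F [-0.   1.   0.9] j [-0.23 -0.07  2.08  0.    1.12 -1.64]
turn [0.005 0.007 1.416] shift [ -55.3 -316.7    4.8] dist 321.0
```

View pics/s18.png

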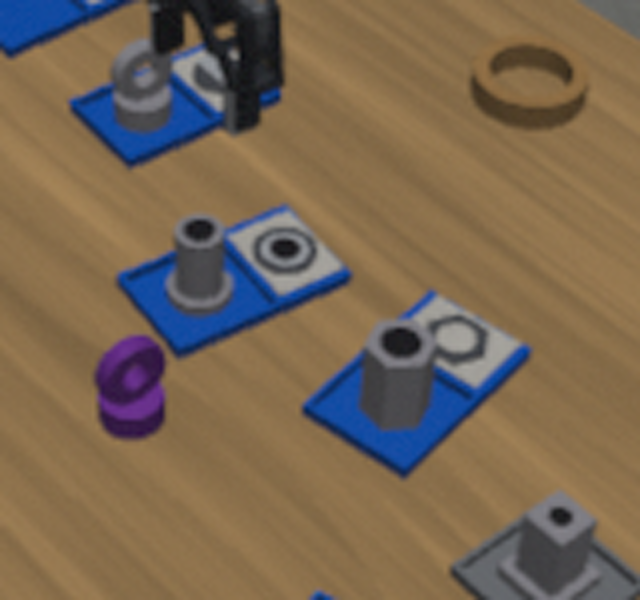

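Emit:
send_rows(increments=[[[0, 0, -0.02], [-5, -30, 0], 85], [[0, 0, -0.04], [-13, -75, 0], 85], [[0, 0, -0.06], [-21, -120, 0], 85], [[0, 0, -0.08], [-29, -165, 0], 85], [[0, 0, -0.1], [-37, -210, 0], 85], [[0, 0, -0.12], [-45, -255, 0], 85], [[0, 0, -0.155], [-51, -290, 0], 85], [[0, 0, -0.155], [-55, -312, 0], 85], [[0, 0, -0.155], [-55, -317, 0], 85], [[0, 0, -0.155], [-55, -317, 0], 85]])

```text
t: 31.65
tool_pos: [0.4938, -0.33, 0.1885]
tcp_rot: [-0.002, -3.139, -0.004]
contact_force: [0.3, 0.1, 0.6]
finger_gap: 0.0853
```

Emit:
send_rows(increments=[[[0, 0, 0], [0, 0, 20], 85], [[0, 0, 0], [0, 0, 50], 85], [[0, 0, 0], [0, 0, 75], 85], [[0, 0, 0], [0, 0, 80], 85], [[0, 0, 0], [0, 0, 80], 85], [[0, 0, 0], [0, 0, 80], 85]])

```text
t: 32.25
tool_pos: [0.4954, -0.3302, 0.1118]
tcp_rot: [-0.002, 3.14, -0.002]
contact_force: [1.2, 0.3, -0.1]
finger_gap: 0.0848
```

```bash
python3 -c "
from h import *
plan(.497,-.3305,.051,90)
p,d=viewer.snapshot('side'); crop(p,260,180,420,310,4,'pics/s19.png')
"
```

```text
t 32.25 pos [ 0.4954 -0.3302  0.1118] gap 0.0848 F [ 1.2  0.3 -0.1] j [-0.76  0.27  1.88  0.    0.99 -2.33]
turn [-0.001  0.001  0.001] shift [-1.5 -0.3 60.8] dist 61.0
```

View pics/s19.png

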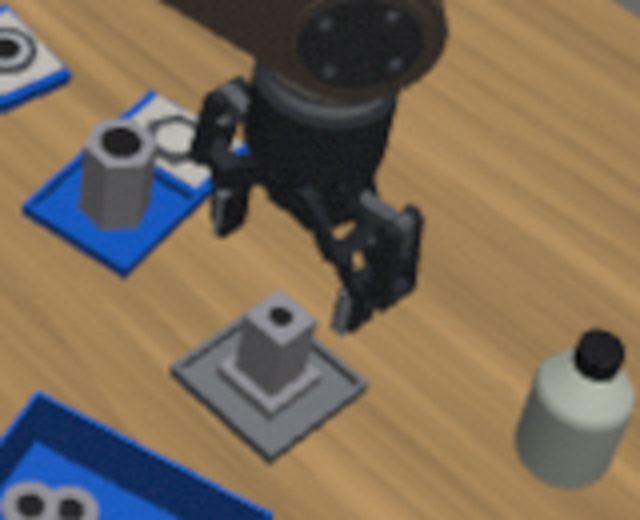

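Emit:
send_rows(increments=[[[0, 0, 0], [-1, 0, 20], 85], [[0, 0, 0], [-1, 0, 42], 85], [[0, 0, 0], [-1, 0, 56], 85], [[0, 0, 0], [-1, 0, 60], 85], [[0, 0, 0], [-1, 0, 60], 85]])

```text
t: 32.8
tool_pos: [0.4957, -0.3304, 0.0506]
tcp_rot: [0.0, -3.141, -0.0]
contact_force: [-0.2, 0.8, 0.1]
finger_gap: 0.0851
```

Emit:
send_rows(increments=[[[0, 0, 0], [0, 0, 0], 20], [[0, 0, 0], [0, 0, 0], 20], [[0, 0, 0], [0, 0, 0], 20], [[0, 0, 0], [0, 0, 0], 20], [[0, 0, 0], [0, 0, 0], 20], [[0, 0, 0], [0, 0, 0], 20], [[0, 0, 0], [0, 0, 0], 20], [[0, 0, 0], [0, 0, 0], 20], [[0, 0, 0], [0, 0, 0], 20]])

```text
t: 33.7
tool_pos: [0.496, -0.3309, 0.0512]
tcp_rot: [-0.0, 3.141, -0.002]
contact_force: [-0.9, -1.1, 5.7]
finger_gap: 0.0292
```

Emit:
send_rows(increments=[[[0, 0, 0], [0, 0, -10], 20], [[0, 0, 0], [0, 0, -30], 20], [[0, 0, 0], [0, 0, -60], 20], [[0, 0, 0], [0, 0, -90], 20], [[0, 0, 0], [0, 0, -120], 20], [[0, 0, 0], [0, 0, -138], 20], [[0, 0, 0], [0, 0, -140], 20], [[0, 0, 0], [0, 0, -140], 20]])

```text
t: 34.5
tool_pos: [0.4949, -0.3295, 0.1891]
tcp_rot: [0.001, -3.14, -0.003]
contact_force: [-0.6, -0.1, -4.1]
finger_gap: 0.0293
```

```bash
python3 -c "
from h import *
plan(.584,.335,.19,89.2)
p,d=viewer.snapshot('side'); crop(p,260,160,420,310,4,'pics/s20.png')
"
```

```text
t 34.50 pos [ 0.4949 -0.3295  0.1891] gap 0.0293 F [-0.6 -0.1 -4.1] j [-0.76  0.18  1.84  0.    1.13 -2.33]
turn [ 0.002 -0.002  0.014] shift [-8.930e+01  6.645e+02  2.000e-01] dist 670.0
```

View pics/s20.png

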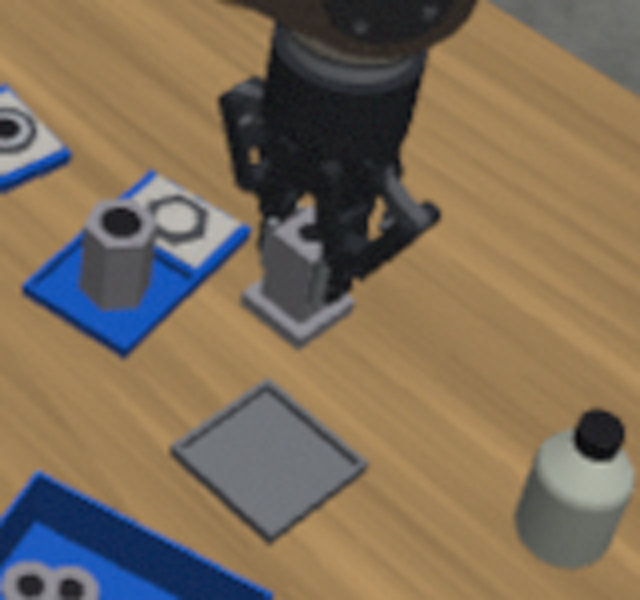

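Foot held. Carry to tray A in two legs.

Emit:
send_rows(increments=[[[0, 0, 0], [-2, 20, 0], 20], [[0, 0, 0], [-8, 60, 0], 20], [[0, 0, 0], [-13, 100, 0], 20], [[0, 0, 0], [-19, 140, 0], 20], [[0, 0, 0], [-24, 180, 0], 20], [[0, 0, 0], [-30, 220, 0], 20], [[0, 0, 0], [-35, 260, 0], 20], [[0, 0, 0], [-40, 300, 0], 20], [[0, 0, 0], [-46, 340, 0], 20], [[0, 0, 0], [-50, 375, 0], 20]])

```text
t: 35.55
tool_pos: [0.5439, 0.0475, 0.1883]
tcp_rot: [0.002, -3.138, -0.002]
contact_force: [0.9, -0.5, -5.1]
finger_gap: 0.0289
```

Emit:
send_rows(increments=[[[0, 0, 0], [-5, 35, 0], 20], [[0, 0, 0], [-10, 75, 0], 20], [[0, 0, 0], [-16, 115, 0], 20], [[0, 0, 0], [-21, 155, 0], 20], [[0, 0, 0], [-26, 195, 0], 20], [[0, 0, 0], [-31, 235, 0], 20], [[0, 0, 0], [-36, 267, 0], 20], [[0, 0, 0], [-39, 284, 0], 20], [[0, 0, 0], [-39, 289, 0], 20], [[0, 0, 0], [-39, 289, 0], 20]])

```text
t: 36.55
tool_pos: [0.5836, 0.3336, 0.189]
tcp_rot: [0.002, -3.139, 0.002]
contact_force: [0.1, -0.3, -3.3]
finger_gap: 0.0292
```

Emit:
send_rows(increments=[[[0, 0, 0], [0, 0, 15], 20], [[0, 0, 0], [0, 0, 45], 20], [[0, 0, 0], [0, 0, 75], 20], [[0, 0, 0], [0, 0, 100], 20], [[0, 0, 0], [0, 0, 113], 20], [[0, 0, 0], [0, 0, 118], 20], [[0, 0, 0], [0, 0, 118], 20], [[0, 0, 0], [0, 0, 118], 20]])

```text
t: 37.35
tool_pos: [0.5857, 0.3338, 0.0742]
tcp_rot: [0.0, 3.139, 0.002]
contact_force: [-0.4, 0.2, -4.2]
finger_gap: 0.0293
```

```bash
python3 -c "
from h import *
plan(.584,.335,.051,89.2)
p,d=viewer.snapshot('side'); crop(p,150,60,270,160,5,'pics/s21.png')
"
```

```text
t 37.35 pos [0.5857 0.3338 0.0742] gap 0.0293 F [-0.4  0.2 -4.2] j [ 0.37  0.47  1.69 -0.    0.98 -1.2 ]
turn [0.001 0.003 0.014] shift [ 1.7  1.2 23.2] dist 23.0
```

View pics/s21.png

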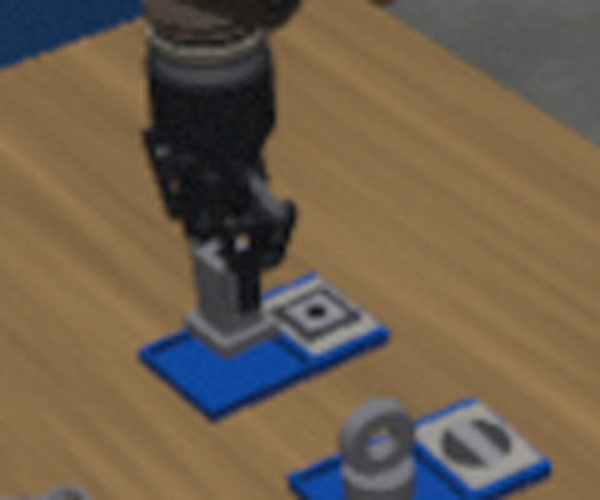

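Emit:
send_rows(increments=[[[0, 0, 0], [0, 0, 9], 20], [[0, 0, 0], [0, 0, 16], 20], [[0, 0, 0], [0, 0, 19], 20], [[0, 0, 0], [0, 0, 21], 20], [[0, 0, 0], [0, 0, 21.5], 20], [[0, 0, 0], [0, 0, 21.5], 20], [[0, 0, 0], [0, 0, 21.5], 20]])

```text
t: 38.1
tool_pos: [0.5847, 0.3338, 0.0513]
tcp_rot: [-0.0, 3.141, 0.0]
contact_force: [-0.9, -0.9, -0.6]
finger_gap: 0.0294
```

Emit:
send_rows(increments=[[[0, 0, 0], [0, 0, 0.5], 20], [[0, 0, 0], [0, 0, 0.5], 20]])

```text
t: 38.3
tool_pos: [0.5847, 0.3338, 0.0513]
tcp_rot: [-0.0, 3.141, 0.0]
contact_force: [-2.9, -0.9, 3.3]
finger_gap: 0.0293
```

Emit:
send_rows(increments=[[[0, 0, 0], [0, 0, 0], 40], [[0, 0, 0], [0, 0, 0], 60], [[0, 0, 0], [0, 0, 0], 85], [[0, 0, 0], [0, 0, -5], 85], [[0, 0, 0], [0, 0, -20], 85], [[0, 0, 0], [0, 0, -50], 85], [[0, 0, 0], [0, 0, -90], 85], [[0, 0, 0], [0, 0, -130], 85], [[0, 0, 0], [0, 0, -160], 85], [[0, 0, 0], [0, 0, -160], 85]])

```text
t: 39.3
tool_pos: [0.5876, 0.335, 0.2195]
tcp_rot: [-0.001, 3.128, 0.008]
contact_force: [1.6, 0.1, 0.5]
finger_gap: 0.0848
```

```bash
python3 -c "
from h import *
plan(.262,.622,.256,67)
"
```

```text
t 39.30 pos [0.5876 0.335  0.2195] gap 0.0848 F [1.6 0.1 0.5] j [ 0.37  0.31  1.61 -0.    1.2  -1.2 ]
turn [0.008 0.012 0.402] shift [325.  287.3 -39.4] dist 436.0
```

Move the arm back out of view for the last check.

Emit:
send_rows(increments=[[[0, 0, 0.03], [20, 20, -10], 85], [[0, 0, 0.07], [55, 50, -20], 85], [[0, 0, 0.11], [90, 80, -30], 85], [[0, 0, 0.15], [125, 110, -35], 85], [[0, 0, 0.19], [160, 140, -38], 85], [[0, 0, 0.23], [195, 170, -38], 85], [[0, 0, 0.27], [230, 200, -38], 85], [[0, 0, 0.31], [265, 235, -38], 85], [[0, 0, 0.35], [300, 265, -38], 85], [[0, 0, 0.4], [320, 283, -38], 85]])

```text
t: 40.3
tool_pos: [0.2612, 0.6181, 0.2482]
tcp_rot: [-0.623, -3.078, 0.0]
contact_force: [0.2, -0.5, 0.7]
finger_gap: 0.0848
```

Emit:
send_rows(increments=[[[0, 0, 0], [0, 0, 0], 85], [[0, 0, 0], [0, 0, 0], 85], [[0, 0, 0], [0, 0, 0], 85]])

```text
t: 40.6
tool_pos: [0.2653, 0.6158, 0.2482]
tcp_rot: [0.625, 3.079, -0.001]
contact_force: [-0.2, -0.3, 0.3]
finger_gap: 0.0851
```

Run:
```python
from h import *
p,d=viewer.snapshot('side'); crop(p,150,80,430,320,2.8,'pics/sf.png')
p,d=viewer.snapshot('top'); crop(p,70,110,440,300,2.1,'pics/tf.png'); 
c=cloud("top",d)
for nm,q,zm,t in (("foot",(.585,.335),.05,(.583,.334)),("eye",(.58,.169),.05,(.578,.167)),("bush",(.488,-.008),.05,(.488,-.0092)),("hex",(.52,-.165),.05,(.5206,-.1683))):
    m=(np.hypot(c[...,0]-q[0],c[...,1]-q[1])<.045)&(c[...,2]>zm)&(c[...,2]<.09)
    a=c[m]; r=cv2.minAreaRect(a[:,:2].astype(np.float32)*1000)
    print(nm,"z",np.median(a[:,2]).round(4),"centre",np.round(r[0],1),"size",np.round(r[1],1),"tray",t)
m=(np.hypot(c[...,0]-.59,c[...,1]+.467)<.05)&(c[...,2]>.03); a=c[m]
c0=cloud("top",np.load("top0.npy")); m=(np.hypot(c0[...,0]-.59,c0[...,1]+.467)<.05)&(c0[...,2]>.03); print("bottle",a.mean(0),c0[m].mean(0))
print(arm.read_state()["t"],arm.read_state()["contact_force"])
```

```text
foot z 0.0626 centre [586.5 334.8] size [31.  33.4] tray (0.583, 0.334)
eye z 0.0661 centre [576.4 168.2] size [13.8 44.7] tray (0.578, 0.167)
bush z 0.063 centre [489.   -7.7] size [29.8 32.4] tray (0.488, -0.0092)
hex z 0.0629 centre [ 522.1 -168.7] size [40.2 44.9] tray (0.5206, -0.1683)
bottle [ 0.58954815 -0.46578077  0.07097931] [ 0.58967523 -0.46587809  0.07103607]
40.7 [0.83601946 0.36484701 0.37568215]
```

View pics/sf.png

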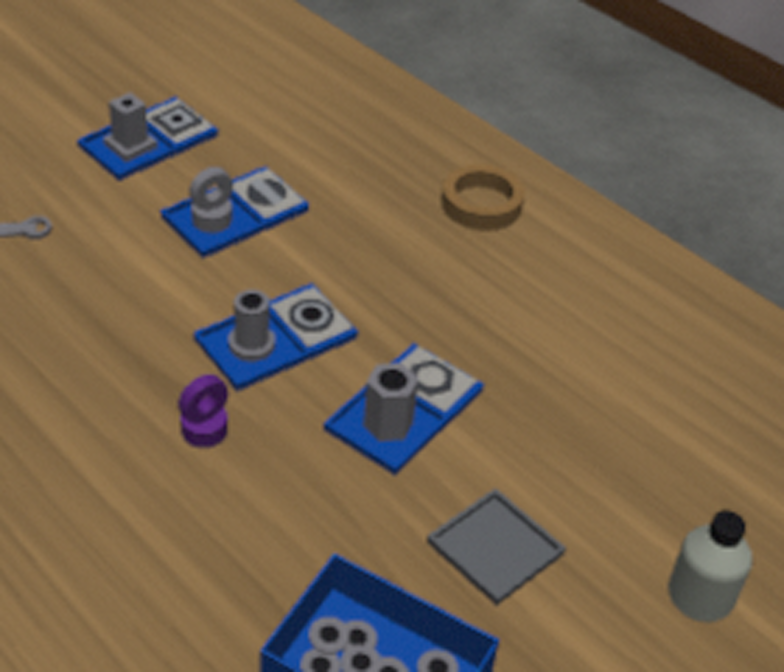

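View pics/tf.png

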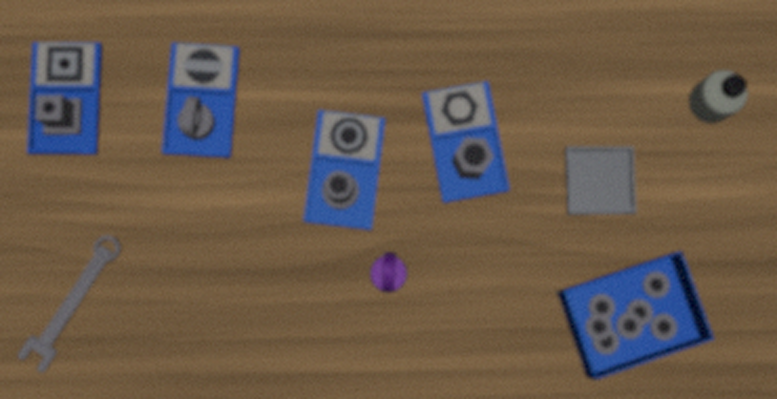

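All four are upright in their matching trays, the parking tray is empty, and the bottle and purple part have not moved. Handing in.

```bash
python3 -c "
from cell import arm
print(arm.job_done())"
```

```text
the job is handed in; nothing more can be done
None
```

All four fittings are now in the trays whose cards match them, and I handed the job in with the robot's clock at about 40.7 s. I parked the post foot in the grey tray first. Then I moved the hex nut, the eye nut and the bushing to their trays, and last the foot from parking to its own.

- **Placement:** the final top-view depth puts each part within about 4 mm of its tray centre. Top heights fit upright parts on the tray floor: about 63 mm for foot, bushing and hex nut. The eye nut's median height was 66 mm, taken over its curved ring.
- **Surroundings:** the oil bottle's measured position changed by less than 0.2 mm. The parking tray is empty, and in the pictures the purple look-alike stands where it was.
- **Disagreements:** the top and side cameras differed by about 2–3 mm in x and y, and the measured tool position varied by 1–2 mm. Both were small beside the roughly 15 mm of room in the trays. No check failed.

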